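# Put away the solvent bottle and the parts case by height

### The arm

A 7-joint arm with a two-finger parallel gripper is mounted at the origin on the work surface. World frame = base frame: x ahead of the robot, y to its left, z up, the work surface at z = 0. Lengths are in mm, angles in degrees, forces in N, time in s.
With the tool pointing down it reaches from about 400 to 850 mm from the base axis. Payload 4.5 kg.
Tool frame: the origin (TCP) lies midway between the tips of the shut fingers; the grasp point (between the pads) lies arm.pinch_z behind it (arm.pinch_z is the distance from the TCP to the grasp point, in mm); z points along the fingers, y is the line along which they close (so a half turn about z gives the same grasp; the last joint's range is limited). The gripper opens to 85 mm and grips with 20 to 120 N. Pads are 22 mm wide; open, the fingers measure 114 mm over their backs; the gripper's body (76 mm by 85 mm) begins 54 mm behind the grasp point. The pads swing forward as they close: fully open they stand 13 mm farther back than shut.
Start: joints at [68.342, 39.483, -11.15, 89.685, 9.013, 51.709, -12.324], TCP at [250.193, -572.763, 231.317] pointing down, gripper open.
Joint ranges: [-172.22, 172.22], [-26.19, 119.32], [-84.43, 86.54], [7.71, 146.69], [-57.33, 237.33], [2.42, 119.75], [-152.13, 152.13]. Speed limits (degrees/s): [147.25, 147.25, 180, 180, 180, 180, 180].

### API

Orientations are given as [roll, pitch, yaw] about the fixed x, y, z axes, in that order (R = Rz(yaw) Ry(pitch) Rx(roll)).
In Python, from plant import arm gives the robot as it stands.
- The arm moves only by the shell command python3 -m creep 'ROWS' [FORCE]. ROWS is JSON, a list of rows, each an object of numbers: "wx", "wy", "wz": the turn, a rotation vector about the world's x, y, z in rad; "dx", "dy", "dz": the shift along the world's x, y, z in cm; "grip": the finger opening in cm, from 0 to 8.54. In form: [{"wx": .., "wy": .., "wz": .., "dx": .., "dy": .., "dz": .., "grip": ..}, ...]. A call has 1 to 8 rows; each row is the pose to reach, as a shift and turn from the pose commanded when the call began; what a row does not reach only later rows make up. A row lasts 1/10 s, in which the tool goes at most 50 mm and 8.59 degrees, less where a joint would pass 70% of its speed; a pose out of reach is approached as far as the arm can. A call with a gripper value outside its range is refused whole. The fingers move at their own pace and stop on an object; FORCE is the grip in N (left out, the last holds). Time passes only in rows, so rows that repeat a pose let the fingers close. It gives the time, the measured TCP pose, the force, the opening and the grip force at its end, in the units of the state.
- arm.state(): the state, without advancing time (a new reading comes with each control period).
- arm.get_image(name): name is "side" or "top"; returns a dict with "pixels" (384x512x3 uint8, red, green, blue), "intrinsics" (3x3 intrinsics, pixels), "R" (3x3) and "t" (3): a world point X has camera coordinates R X + t. Camera axes: x right, y down, z forward; pixel columns grow to the right and rows downward; lengths in mm; the calibration is good to about 2 mm. A picture is of the moment at which its call begins. There is no depth.
- arm.finish_job(): hands the job in; it is judged then, once.
The state is a dict: "t": time; "joint_pos": joint angles; "joint_velocities": joint speeds; "joint_torque": joint torques, N m; "position": TCP position; "tool_rot": TCP orientation; "contact_force": force on the tool from outside, world axes, zero at the start; "wrist_torque": the same for the moment, N m; "width": opening from 0.0 (shut) to 1.0 (fully open); "gripper_force": force on a finger pad.
Only numpy, scipy, OpenCV 4.12 (cv2) and the standard library are available. Lean on these libraries where they do the work, as an engineer would, in place of code of your own. Each camera call takes 0.05 s, during which the arm holds its last target. There are 200 camera calls.

### The job

Put the two stray things on the mat away in the bench rack by height: stand the red-capped solvent bottle upright, cap up, on the tall lower tier with its narrow side to the front like the bottle already there, and set the yellow-tagged parts case lid up on the low upper tier with a short end to the front. Push both right back until they touch the rear upstand of their tier and let go; leave the bottle and case already in the rack and the tablet on the bench where they are.

Things in the scene. Friction and masses are not known exactly. Their poses are not given: they have to be found in the camera images.
- rack: Fixed two-tier bench rack: grey side frames, clear 8 mm boards with steel edges, 312 mm wide (300 between the frames), 276 high. Origin on the bench at mid width; x from its open front to its back, z up. Both tier floors end at a rear upstand 20 mm high, its face at x = +80 mm. Each side has a front bar sloping up from the front of the lower floor to the fronts of the boards above.
- lower_tier (a point): Middle of the front edge of the tall lower tier's floor, rack x = -100 mm, 30 mm above the bench; axes as the rack's. 160 mm clear overhead: the middle board's underside is 190 mm above the bench and its front edge is 75 mm behind this point; the front 75 mm of the floor is open above. Upstand face 180 mm behind this point.
- upper_tier (a point): Middle of the front edge of the low upper tier's floor (the top of the middle board), rack x = -25 mm, 198 mm above the bench; axes as the rack's. 70 mm clear overhead: the top board's underside is 268 mm above the bench, its front edge 25 mm behind this point. Upstand face 105 mm behind this point.
- bottle_mid (a point): Loose flat rectangular white bottle, red cap and label band, lying on a broad face on the mat at the start. 145 mm long in all: body 112 mm long, 64 wide, 42 thick, a narrower 7 mm shoulder, a cap of 30 mm diameter. About 0.26 kg. The point is its centre; x points from base to cap, y along the 64 mm width, z along the 42 mm thickness (up while it lies).
- case_mid (a point): Loose rectangular small-parts case, black with grey lid and yellow tags, standing on its base on the mat at the start. 95 mm long (x), 62 mm wide (y), 52 mm high (z, lid up). About 0.22 kg. The point is its centre, half-way up.
- stock_bottle_mid (a point): Bottle of the same size with green cap, standing loose on the rack's lower tier with its narrow side to the front: bystander. The point is its centre, half-way up; x along its 64 mm width (front to back of the rack), z up.
- stock_case_mid (a point): Case of the same size with blue tags, standing loose on the rack's upper tier with a short end to the front: bystander. The point is its centre, half-way up; x along its length.
- tablet_edge (a point): Tablet computer, black, 190 x 115 x 9 mm, lying loose on the mat on a repair ticket between the robot and the rack: bystander. The point is the middle of its far long edge, half-way up; x along its 190 mm length, y from this edge to the near one.
Mind the look-alikes: they are no part of the job. What is shaped like the part that bears bottle_mid but brown or orange is not meant.

How it is judged:
By the outcome, as a careful person would: the job done as asked, in the order asked, and still so for the second after the job is handed in, with the robot touching nothing.
It also fails if it takes over 72 s, if anything falls off the work surface, if the arm or the gripper's body presses on something with over 40 N, if the wrist force passes 120 N, or if a joint passes its speed limit or range.

## Working session

There is one attempt and no reset: what is moved stays moved. The work goes in short steps, Python scripts to look and compute and a shell command to move; the robot and the scene stay as the last step left them, time stands still between calls to the robot, and variables do not carry over. Pictures are saved under pics/ and viewed, at most 10 in all, crops included, and the job is handed in when it is done.

```bash
mkdir -p pics; ls; python3 - <<'E'
from plant import arm
import cv2,numpy as np,pickle
d={}
for n in("side","top"):
    im=arm.get_image(n); d[n]=im
    cv2.imwrite(f"pics/{n}0.png",np.ascontiguousarray(im["pixels"][...,::-1]))
    R=np.array(im["R"]);t=np.array(im["t"]);print(n,(-R.T@t).round(),R[2].round(2),np.array(im["intrinsics"]).round(1).tolist())
pickle.dump(d,open("im0.pkl","wb"))
print(arm.pinch_z,arm.state())
E
```

```text
pics
side [ 217. 1018.  886.] [ 0.22 -0.76 -0.61] [[421.1, 0.0, 253.3], [0.0, 421.1, 187.6], [0.0, 0.0, 1.0]]
top [ 248.   78. 1341.] [ 0.21  0.   -0.98] [[408.3, 0.0, 251.8], [0.0, 408.3, 187.0], [0.0, 0.0, 1.0]]
18.700000000000003 {'t': 0.1, 'joint_pos': array([ 68.3438381 ,  39.52906901, -11.14606527,  89.74086826,
         9.01401326,  51.70748907, -12.32295524]), 'joint_velocities': array([ 0.00279269, -0.0866781 , -0.04615751, -0.15416997, -0.00197811,
        0.05234961,  0.00670554]), 'joint_torque': array([-3.73110204e-03, -5.40589893e+01, -1.27155516e+00, -1.58983755e+01,
        9.35171644e-03,  4.39582145e-03, -7.90841739e-06]), 'position': array([ 249.87219524, -572.23430806,  230.54800148]), 'tool_rot': array([-1.79904891e+02,  7.21570342e-03,  2.36002851e+01]), 'contact_force': array([0.28276464, 0.29153085, 0.15300863]), 'wrist_torque': array([-0.00087142, -0.02720454, -0.02716502]), 'gripper_force': 0.0, 'width': 1.002070797642037}
```

View pics/side0.png

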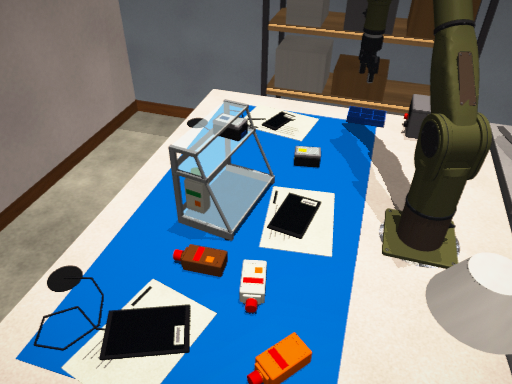

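View pics/top0.png

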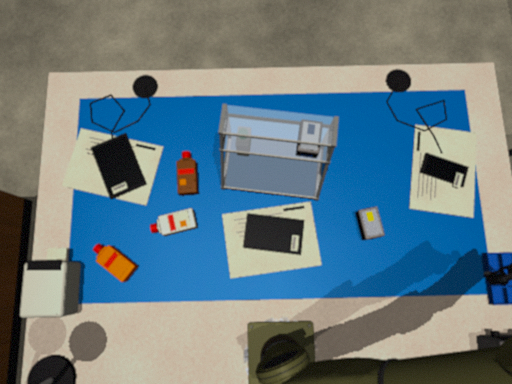

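The side view shows the white red-capped bottle at about (252,285), the yellow-tagged case at (307,156) and the rack at (225,170), with the tablet at (295,215). In the top view they are at (173,222), (370,222), (280,150) and (273,234). The stock bottle is on the left of the rack (+y) and the stock case on the right. The brown and orange bottles are look-alikes.

```bash
cat > h.py <<'E'
import cv2,numpy as np,pickle
def cam(im):
    return np.array(im["intrinsics"]),np.array(im["R"]),np.array(im["t"])
def onz(im,uv,z):
    K,R,t=cam(im);C=-R.T@t;uv=np.atleast_2d(uv).astype(float)
    d=(R.T@np.linalg.inv(K)@np.c_[uv,np.ones(len(uv))].T).T
    return C+d*((z-C[2])/d[:,2])[:,None]
def proj(im,X):
    K,R,t=cam(im);p=(K@(R@np.atleast_2d(X).T+t[:,None])).T;return p[:,:2]/p[:,2:]
def tri(a,ua,b,ub):
    P=[cam(i)[0]@np.c_[cam(i)[1],cam(i)[2]] for i in(a,b)]
    X=cv2.triangulatePoints(P[0],P[1],np.array(ua,float).reshape(2,1),np.array(ub,float).reshape(2,1));return (X[:3]/X[3]).ravel()
def blob(im,box,f):
    """largest blob where f(hsv) inside box (u0,v0,u1,v1): mask pixels uv"""
    h=cv2.cvtColor(im["pixels"],cv2.COLOR_RGB2HSV).astype(int);m=f(h[...,0],h[...,1],h[...,2]).astype(np.uint8)
    k=np.zeros_like(m);u0,v0,u1,v1=box;k[v0:v1,u0:u1]=1;m*=k
    n,l,s,c=cv2.connectedComponentsWithStats(m)
    if n<2:return np.zeros((0,2))
    i=1+np.argmax(s[1:,4]);v,u=np.where(l==i);return np.c_[u,v].astype(np.float32)
E
python3 - <<'E'
from h import *
d=pickle.load(open("im0.pkl","rb"));T=d["top"];S=d["side"]
notblue=lambda h,s,v:~((h>95)&(h<125)&(s>120))
red=lambda h,s,v:((h<6)|(h>174))&(s>150)&(v>80)
for name,box,f,z in(("bottle",(140,195,205,245),notblue,42),("cap",(140,215,163,240),red,21),("case",(350,200,390,245),notblue,52)):
    p=blob(T,box,f);c,w,a=cv2.minAreaRect(p)
    B=cv2.boxPoints((c,w,a));W=onz(T,B,z)
    print(name,len(p),c,w,a,onz(T,c,z)[0].round(1),"edges",[np.linalg.norm(W[i]-W[i-1]).round(1) for i in range(4)],W[:,:2].round().tolist())
c=T["pixels"][85:205,205:350,::-1];cv2.imwrite("pics/rackT.png",cv2.resize(c,None,fx=5,fy=5,interpolation=cv2.INTER_CUBIC))
c=S["pixels"][85:245,155:345,::-1];cv2.imwrite("pics/rackS.png",cv2.resize(c,None,fx=3.7,fy=3.7,interpolation=cv2.INTER_CUBIC))
E
```

```text
bottle 889 (172.02943420410156, 222.61767578125) (21.10059928894043, 47.2944450378418) 75.96376037597656 [415.7 336.3  42. ] edges [np.float64(68.3), np.float64(150.7), np.float64(68.6), np.float64(149.2)] [[432.0, 418.0], [466.0, 272.0], [399.0, 255.0], [366.0, 400.0]]
cap 43 (153.6538543701172, 227.76922607421875) (7.2562971115112305, 5.687368392944336) 78.69007110595703 [403.  399.8  21. ] edges [np.float64(23.8), np.float64(18.3), np.float64(23.8), np.float64(18.2)] [[413.0, 411.0], [416.0, 393.0], [393.0, 388.0], [390.0, 406.0]]
case 660 (370.0692138671875, 222.7538299560547) (31.31096839904785, 21.663330078125) 74.74488067626953 [ 399.4 -292.9   52. ] edges [np.float64(97.9), np.float64(70.1), np.float64(98.3), np.float64(69.0)] [[440.0, -250.0], [456.0, -318.0], [360.0, -335.0], [343.0, -268.0]]
```

View pics/rackT.png

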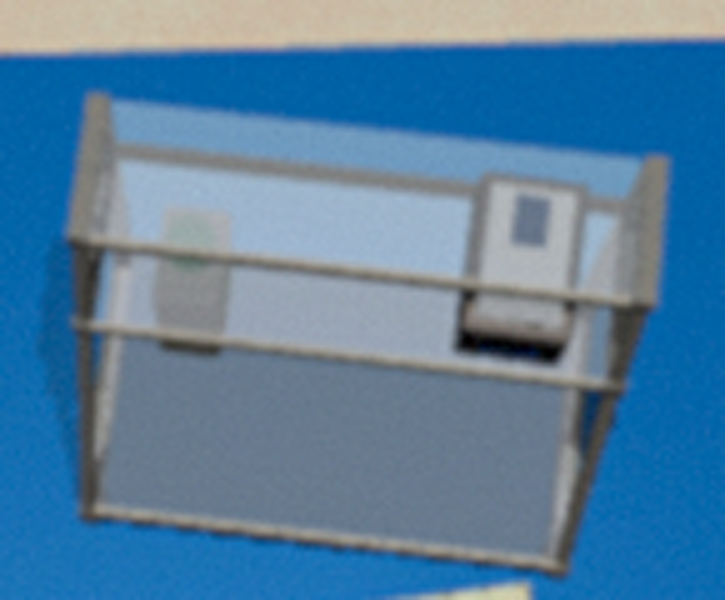

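View pics/rackS.png

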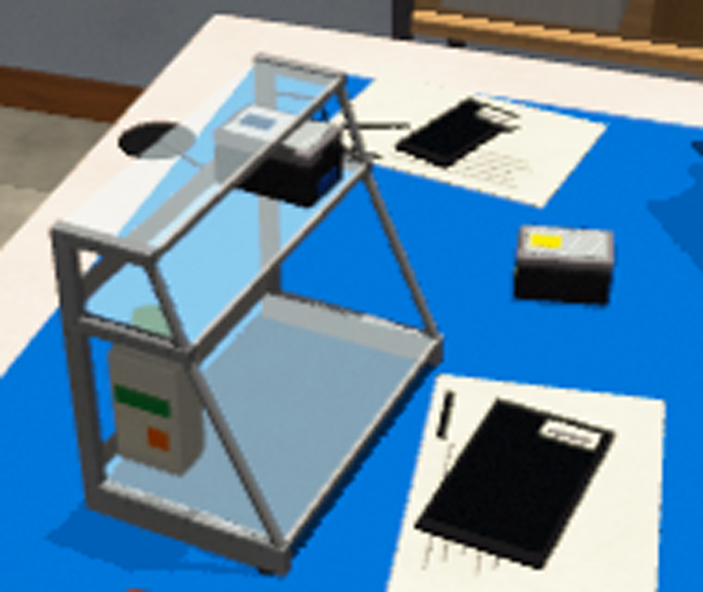

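The close-ups give me the rack corners: top-view crop front floor edge (85,515)-(565,570), middle board front (80,322)-(622,387), top board front (72,240)-(645,302) and rear top (97,95)-(657,158). The stock bottle is on the left and the stock case on the right. Next I fit the rack pose and check whether a standard xArm7 model matches the arm, so I can test reach.

```bash
cat > kin.py <<'E'
import numpy as np
from scipy.spatial.transform import Rotation as Ro
from scipy.optimize import least_squares
LO=np.array([-172.22,-26.19,-84.43,7.71,-57.33,2.42,-152.13]);HI=np.array([172.22,119.32,86.54,146.69,237.33,119.75,152.13])
def fk(q,base=0,tool=172.):
    al=[0,-90,90,90,90,90,-90];a=[0,0,0,52.5,77.5,0,76];d=[267,0,293,0,342.5,0,97]
    T=np.eye(4);T[:3,:3]=Ro.from_euler("z",base,degrees=True).as_matrix()
    for i in range(7):
        A=np.eye(4);A[:3,:3]=(Ro.from_euler("x",al[i],degrees=True)*Ro.from_euler("z",q[i],degrees=True)).as_matrix()
        A[:3,3]=Ro.from_euler("x",al[i],degrees=True).apply([0,0,d[i]])+[a[i],0,0]
        T=T@A
    T=T.copy();T[:3,3]+=T[:3,2]*tool;return T
E
python3 - <<'E'
from h import *; from kin import *
from scipy.optimize import least_squares
d=pickle.load(open("im0.pkl","rb"));T=d["top"];S=d["side"]
q=[68.342,39.483,-11.15,89.685,9.013,51.709,-12.324]
F=fk(q);print(F[:3,3],Ro.from_matrix(F[:3,:3]).as_euler("xyz",degrees=True),"want 250.2 -572.8 231.3, r",np.hypot(250.193,572.763),np.hypot(*F[:2,3]))
t=lambda x,y:((x+.5)/5-.5+205,(y+.5)/5-.5+85)
s=lambda x,y:((x+.5)/3.7-.5+155,(y+.5)/3.7-.5+85)
# rack points (outer top surfaces) with top pixels
M=np.array([[-100,153,30],[-100,-153,30],[-25,153,198],[-25,-153,198],[0,153,276],[0,-153,276]],float)
U=np.array([t(85,510),t(565,565),t(80,320),t(622,383),t(75,238),t(645,300)])
def W(p,M):
    c,sn=np.cos(p[2]),np.sin(p[2]);return np.c_[p[0]+c*M[:,0]-sn*M[:,1],p[1]+sn*M[:,0]+c*M[:,1],M[:,2]]
MS=np.array([[-100,153,30],[-25,153,198],[0,153,276],[0,-153,276],[-25,-153,198],[-100,-153,30]],float)
US=np.array([s(285,552),s(190,355),s(152,258),s(343,78),s(367,170),s(440,345)])
for w in(0,1):
    r=least_squares(lambda p:np.r_[(proj(T,W(p,M))-U).ravel(),w*(proj(S,W(p,MS))-US).ravel()],[600,60,-.1],x_scale=[10,10,.05],loss="soft_l1")
    print(r.x,np.degrees(r.x[2]),r.fun.round(1))
E
```

```text
[311.27565761 526.87579056  35.01685399] [-179.92800287    0.6165473    66.32631432] want 250.2 -572.8 231.3, r 625.0231927040788 611.9563985286356
[ 6.10319331e+02  7.47531585e+00 -1.41877180e-01] -8.128963648215455 [ 1.5 -0.2 -1.7 -0.4  1.6  0.7 -2.2  0.   1.7 -0.  -1.1  0.1 -0.  -0.
 -0.  -0.  -0.  -0.  -0.  -0.  -0.  -0.  -0.  -0. ]
[ 6.07986540e+02  1.01146653e+01 -1.44301290e-01] -8.267854869438263 [ 0.6  0.4 -2.5  0.4  0.7  1.4 -3.1  0.9  0.7  0.7 -2.1  1.  -0.6 -1.6
 -0.4 -1.2 -0.  -1.2 -1.1  0.3 -0.7 -1.2 -1.3 -1. ]
```

```bash
python3 - <<'E'
from h import *
from scipy.optimize import least_squares
d=pickle.load(open("im0.pkl","rb"));T=d["top"];S=d["side"]
t=lambda x,y:((x+.5)/5-.5+205,(y+.5)/5-.5+85)
s=lambda x,y:((x+.5)/3.7-.5+155,(y+.5)/3.7-.5+85)
M=np.array([[-100,156,30],[-100,-156,30],[-25,156,198],[-25,-156,198],[0,156,276],[0,-156,276]],float)
U=np.array([t(85,510),t(565,565),t(80,320),t(622,383),t(75,238),t(645,300)])
def W(p,M):
    c,sn=np.cos(p[2]),np.sin(p[2]);return np.c_[p[0]+c*M[:,0]-sn*M[:,1],p[1]+sn*M[:,0]+c*M[:,1],M[:,2]]
MS=M[[0,2,4,5,3,1]]
US=np.array([s(285,552),s(190,355),s(152,258),s(343,78),s(367,170),s(440,345)])
r=least_squares(lambda p:np.r_[(proj(T,W(p,M))-U).ravel(),(proj(S,W(p,MS))-US).ravel()],[600,10,-.14],x_scale=[10,10,.05],loss="soft_l1")
print("rack",r.x,np.degrees(r.x[2]),r.fun.round(1));np.save("rack.npy",r.x)
p=r.x;R2=np.array([[np.cos(p[2]),-np.sin(p[2])],[np.sin(p[2]),np.cos(p[2])]])
loc=lambda X:np.r_[R2.T@(X[:2]-p[:2]),X[2]].round(1)
red=lambda h,s,v:((h<6)|(h>174))&(s>150)&(v>80)
yel=lambda h,s,v:(h>22)&(h<35)&(s>150)&(v>120)
grn=lambda h,s,v:(h>50)&(h<85)&(s>60)
nb=lambda h,s,v:~((h>95)&(h<125)&(s>120))
a=blob(T,(140,215,163,240),red).mean(0);b=blob(S,(240,296,262,315),red).mean(0);print("cap",a,b,tri(T,a,S,b))
a=blob(T,(355,200,390,225),yel).mean(0);b=blob(S,(290,145,325,160),yel).mean(0);print("yel",a,b,tri(T,a,S,b),onz(T,a,52),onz(S,b,52))
# bottle mask in side view
q=blob(S,(232,258,272,315),nb);B=cv2.boxPoints(cv2.minAreaRect(q));print("side bottle",onz(S,B,42)[:,:2].round().tolist())
# stock: case top front corners / stock bottle top view cap & front base
print("stock case top corners loc",[loc(x) for x in onz(T,[t(487,185),t(583,190),t(472,308),t(570,318)],250)])
print("stock bottle front base loc",[loc(x) for x in onz(T,[t(160,348),t(220,352)],30)],"front top",[loc(x) for x in onz(T,[t(152,318),t(228,322)],142)])
print("tablet", onz(T,[[246,213],[304,221],[300,255],[243,246]],9)[:,:2].round().tolist())
E
```

```text
rack [ 6.08033963e+02  8.63263685e+00 -1.40187726e-01] -8.032165067417244 [ 0.2  0.5 -1.   0.3  0.2  1.5 -1.5  0.8  0.2  0.7 -0.4  0.9 -0.6 -1.3
 -0.5 -0.9 -0.2 -0.9 -0.7 -0.3 -0.4 -1.9 -1.  -1.8]
cap [153.74419 227.74419] [250.94444 304.52777] [401.94513736 398.50402105  24.74135789]
yel [369.83334 216.04167] [302.34784 149.69565] [ 419.07883212 -293.54953254   53.61441245] [[ 420.77984096 -293.97541467   52.        ]] [[ 418.05011708 -295.94510978   52.        ]]
side bottle [[423.0, 439.0], [467.0, 276.0], [399.0, 262.0], [363.0, 425.0]]
stock case top corners loc [array([ 69.3, -67.3, 250. ]), array([  72.6, -121.4,  250. ]), array([ -4.1, -65.7, 250. ]), array([  -3.6, -120.4,  250. ])]
stock bottle front base loc [array([ 17.1, 121.9,  30. ]), array([19. , 81.7, 30. ])] front top [array([  2.7, 120.3, 142. ]), array([  5.6,  73.7, 142. ])]
tablet [[446.0, 100.0], [415.0, -90.0], [306.0, -71.0], [339.0, 112.0]]
```

```bash
cat > log.py <<'E'
from plant import arm
import json
s=arm.state();open("log.txt","a").write(json.dumps([list(s["joint_pos"]),list(s["position"]),list(s["tool_rot"])])+"\n")
print("LOG",round(s["t"],2),s["position"].round(1),s["tool_rot"].round(1),"j",s["joint_pos"].round(0))
E
python3 log.py
python3 -m creep '[{"dx":3,"dy":4,"dz":3,"wz":0.1},{"dx":6,"dy":8,"dz":6,"wz":0.2},{"dx":9,"dy":12,"dz":9,"wz":0.3},{"dx":12,"dy":16,"dz":12,"wz":0.4},{"dx":15,"dy":20,"dz":14,"wz":0.5},{"dx":18,"dy":24,"dz":16,"wz":0.6},{"dx":21,"dy":28,"dz":17,"wz":0.7},{"dx":24,"dy":32,"dz":17,"wz":0.75}]'
python3 log.py
python3 -m creep '[{"dx":2,"dy":4,"wz":0.1},{"dx":3,"dy":8,"wz":0.2},{"dx":3,"dy":13,"wz":0.3},{"dx":3,"dy":18,"wz":0.4},{"dx":2,"dy":22,"wz":0.5},{"dx":1,"dy":27,"wz":0.65},{"dx":0,"dy":32,"wz":0.65},{"dx":-1,"dy":36,"wz":0.65}]'
python3 log.py
```

```text
LOG 0.1 [ 249.9 -572.2  230.5] [-179.9    0.    23.6] j [ 68.  40. -11.  90.   9.  52. -12.]
LOG 0.1 [ 249.9 -572.2  230.5] [-179.9    0.    23.6] j [ 68.  40. -11.  90.   9.  52. -12.]
LOG 0.1 [ 249.9 -572.2  230.5] [-179.9    0.    23.6] j [ 68.  40. -11.  90.   9.  52. -12.]invalid input at $[0]: expected keys wx, wy, wz, dx, dy, dz, grip
invalid input at $[0]: expected keys wx, wy, wz, dx, dy, dz, grip
```

```bash

python3 -m creep '[{"wx":0,"wy":0,"wz":0.1,"dx":3,"dy":4,"dz":3,"grip":8.5},{"wx":0,"wy":0,"wz":0.2,"dx":6,"dy":8,"dz":6,"grip":8.5},{"wx":0,"wy":0,"wz":0.3,"dx":9,"dy":12,"dz":9,"grip":8.5},{"wx":0,"wy":0,"wz":0.4,"dx":12,"dy":16,"dz":12,"grip":8.5},{"wx":0,"wy":0,"wz":0.5,"dx":15,"dy":20,"dz":14,"grip":8.5},{"wx":0,"wy":0,"wz":0.6,"dx":18,"dy":24,"dz":16,"grip":8.5},{"wx":0,"wy":0,"wz":0.7,"dx":21,"dy":28,"dz":17,"grip":8.5},{"wx":0,"wy":0,"wz":0.75,"dx":24,"dy":32,"dz":17,"grip":8.5}]' 40
python3 log.py
python3 -m creep '[{"wx":0,"wy":0,"wz":0.1,"dx":2,"dy":4,"dz":0,"grip":8.5},{"wx":0,"wy":0,"wz":0.2,"dx":3,"dy":8,"dz":0,"grip":8.5},{"wx":0,"wy":0,"wz":0.3,"dx":3,"dy":13,"dz":0,"grip":8.5},{"wx":0,"wy":0,"wz":0.4,"dx":3,"dy":18,"dz":0,"grip":8.5},{"wx":0,"wy":0,"wz":0.5,"dx":2,"dy":22,"dz":0,"grip":8.5},{"wx":0,"wy":0,"wz":0.65,"dx":1,"dy":27,"dz":0,"grip":8.5},{"wx":0,"wy":0,"wz":0.65,"dx":0,"dy":32,"dz":0,"grip":8.5},{"wx":0,"wy":0,"wz":0.65,"dx":-1,"dy":36,"dz":0,"grip":8.5}]'
python3 log.py
```

```text
t: 0.9
position: [467.3, -283.5, 397.4]
tool_rot: [179.9, 0.0, 66.7]
contact_force: [1.8, -1.3, 0.2]
width: 0.995
gripper_force: 0.0
LOG 0.9 [ 467.3 -283.5  397.4] [179.9   0.   66.7] j [ 43.  25. -26.  88.  12.  69.  -9.]
t: 1.7
position: [455.2, 77.7, 396.0]
tool_rot: [-180.0, -0.0, 103.9]
contact_force: [0.1, 1.2, -0.5]
width: 0.991
gripper_force: 0.0
LOG 1.7 [455.2  77.7 396. ] [-180.    -0.   103.9] j [ 14.  19. -41. 100.  14.  65. -18.]
```

```bash
cat > fit.py <<'E'
import json,itertools
from kin import *
D=[json.loads(l) for l in open("log.txt")][2:]
def fk2(q,p,sg):
    a=[0,0,0,p[4],p[5],0,p[6]];d=[p[0],0,p[1],0,p[2],0,p[3]];al=[0,-90,90,90,90,90,-90]
    R=Ro.from_euler("z",p[7]);x=np.zeros(3)
    for i in range(7):
        x=x+R.apply([a[i],0,0]);R=R*Ro.from_euler("x",al[i],degrees=True)*Ro.from_euler("z",sg[i]*q[i],degrees=True);x=x+R.apply([0,0,d[i]])
    return x,R*Ro.from_euler("z",p[8])
if __name__=="__main__":
    Rt=[Ro.from_euler("xyz",e[2],degrees=True) for e in D]
    best=[]
    # orientation only first
    for sg in itertools.product([1,-1],repeat=7):
        def f(p):
            o=[]
            for e,R in zip(D,Rt):
                x,r=fk2(e[0],[0]*7+list(p),sg);o+=list((R.inv()*r).as_rotvec())
            return np.array(o)
        for b in(0,2,4):
            r=least_squares(f,[b,b]);best.append((r.cost,sg,r.x))
    best.sort(key=lambda b:b[0])
    for b in best[:4]:print(b)
    c,sg,o=best[0]
    def g(p):
        return np.concatenate([np.r_[(fk2(e[0],p,sg)[0]-e[1]),300*(R.inv()*fk2(e[0],p,sg)[1]).as_rotvec()] for e,R in zip(D,Rt)])
    r=least_squares(g,[460,293,342,270,52,77,76,*o],x_scale=[100]*7+[1,1]);print(r.cost,r.x.round(2),abs(r.fun).max(),sg)
    np.savez("kin.npz",p=r.x,sg=sg)
E
python3 fit.py
```

```text
(np.float64(0.06717402294369046), (-1, -1, -1, -1, -1, -1, -1), array([4.9466275 , 3.35398581]))
(np.float64(0.06719337811279216), (-1, 1, -1, 1, -1, 1, -1), array([2.55825371, 0.96561186]))
(np.float64(0.06727222396550667), (-1, 1, -1, 1, -1, 1, -1), array([ 1.17806742, -0.41457424]))
(np.float64(0.06740387390992798), (-1, -1, -1, -1, -1, -1, -1), array([ 0.36876051, -1.22388161]))
6095.452690085593 [ 2.60873e+03 -4.23476e+03 -2.12042e+03  2.63892e+03 -2.43529e+03
 -4.83471e+03 -7.77000e+00  3.07000e+00  1.48000e+00] 105.65563049326559 (-1, -1, -1, -1, -1, -1, -1)
```

```bash

python3 -m creep '[{"wx":-0.05,"wy":-0.01,"wz":0,"dx":0,"dy":4,"dz":-2,"grip":8.5},{"wx":-0.1,"wy":-0.02,"wz":0,"dx":0,"dy":8,"dz":-5,"grip":8.5},{"wx":-0.16,"wy":-0.04,"wz":0,"dx":-1,"dy":12,"dz":-8,"grip":8.5},{"wx":-0.22,"wy":-0.055,"wz":0,"dx":-1.5,"dy":16,"dz":-11,"grip":8.5},{"wx":-0.28,"wy":-0.07,"wz":0,"dx":-2,"dy":20,"dz":-14,"grip":8.5},{"wx":-0.34,"wy":-0.085,"wz":0,"dx":-3,"dy":23,"dz":-18,"grip":8.5},{"wx":-0.42,"wy":-0.105,"wz":0,"dx":-3.5,"dy":24.7,"dz":-22,"grip":8.5},{"wx":-0.42,"wy":-0.105,"wz":0,"dx":-3.5,"dy":24.7,"dz":-25,"grip":8.5}]'
python3 log.py
```

```text
t: 2.5
position: [416.7, 328.7, 141.9]
tool_rot: [-179.8, 24.6, 104.5]
contact_force: [0.3, -1.1, -0.3]
width: 0.994
gripper_force: 0.0
LOG 2.5 [416.7 328.7 141.9] [-179.8   24.6  104.5] j [-40.  49. -27.  99.  41.  64. -75.]
```

```bash

python3 -m creep '[{"wx":0,"wy":0,"wz":0,"dx":0.2,"dy":-0.4,"dz":-4,"grip":8.5},{"wx":0,"wy":0,"wz":0,"dx":0.3,"dy":-0.4,"dz":-8,"grip":8.5},{"wx":0,"wy":0,"wz":0,"dx":0.3,"dy":-0.4,"dz":-11,"grip":8.5},{"wx":0,"wy":0,"wz":0,"dx":0.3,"dy":-0.4,"dz":-13,"grip":8.5},{"wx":0,"wy":0,"wz":0,"dx":0.3,"dy":-0.4,"dz":-13.2,"grip":8.5},{"wx":0,"wy":0,"wz":0,"dx":0.3,"dy":-0.4,"dz":-13.2,"grip":8.5}]'
python3 log.py
python3 - <<'E'
from h import *; from plant import arm
o=[]
for n,c in(("top",(180,110,260,170)),("side",(180,200,330,330))):
    im=arm.get_image(n)
    p=im["pixels"][...,::-1]
    c=(120,170,240,270) if n=="top" else (190,220,310,330)
    o.append(cv2.resize(p[c[1]:c[3],c[0]:c[2]],(398,332),interpolation=cv2.INTER_CUBIC))
cv2.imwrite("pics/pick.png",np.hstack(o))
E
```

```text
t: 3.1
position: [424.1, 318.2, 13.9]
tool_rot: [179.9, 24.8, 103.8]
contact_force: [-0.3, -0.4, 0.1]
width: 0.996
gripper_force: 0.0
LOG 3.1 [424.1 318.2  13.9] [179.9  24.8 103.8] j [-41.  60. -22. 101.  50.  53. -84.]
```

View pics/pick.png

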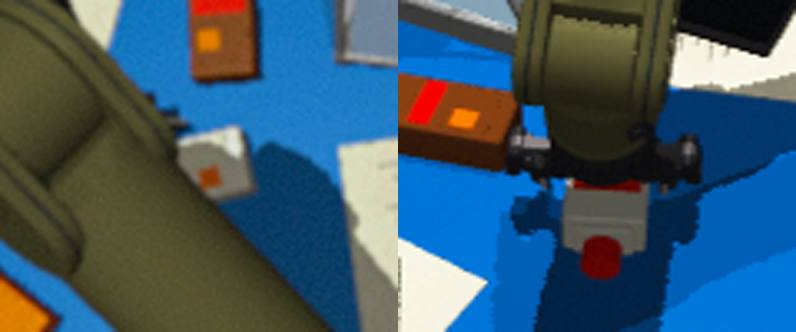

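The fingers straddle the white bottle with its cap towards the side camera. The far finger clears the brown bottle and the contact force is about zero. Closing, then a small lift.

```bash

python3 -m creep '[{"wx":0,"wy":0,"wz":0,"dx":0,"dy":0,"dz":0,"grip":5.5},{"wx":0,"wy":0,"wz":0,"dx":0,"dy":0,"dz":0,"grip":5.5},{"wx":0,"wy":0,"wz":0,"dx":0,"dy":0,"dz":0,"grip":5.5},{"wx":0,"wy":0,"wz":0,"dx":0,"dy":0,"dz":0,"grip":5.5},{"wx":0,"wy":0,"wz":0,"dx":0,"dy":0,"dz":0,"grip":5.5},{"wx":0,"wy":0,"wz":0,"dx":0,"dy":0,"dz":0,"grip":5.5}]' 45
python3 -m creep '[{"wx":0,"wy":0,"wz":0,"dx":0,"dy":0,"dz":1,"grip":5.5},{"wx":0,"wy":0,"wz":0,"dx":0,"dy":0,"dz":3,"grip":5.5},{"wx":0,"wy":0,"wz":0,"dx":0,"dy":0,"dz":6,"grip":5.5},{"wx":0,"wy":0,"wz":0,"dx":0,"dy":0,"dz":10,"grip":5.5},{"wx":0,"wy":0,"wz":0,"dx":0,"dy":-1,"dz":14,"grip":5.5},{"wx":0,"wy":0,"wz":0,"dx":0,"dy":-2,"dz":16,"grip":5.5}]'
python3 log.py
```

```text
t: 3.8
position: [424.2, 319.0, 15.4]
tool_rot: [179.8, 24.8, 103.8]
contact_force: [-0.9, 0.0, 6.2]
width: 0.739
gripper_force: 50.5
t: 4.4
position: [424.9, 299.4, 177.6]
tool_rot: [179.6, 24.6, 103.7]
contact_force: [0.8, 0.1, -3.5]
width: 0.736
gripper_force: 50.6
LOG 4.4 [424.9 299.4 177.6] [179.6  24.6 103.7] j [-37.  45. -27. 101.  40.  65. -73.]
```

```bash

python3 -m creep '[{"wx":0.14,"wy":0.035,"wz":0,"dx":0,"dy":0.5,"dz":0,"grip":5.5},{"wx":0.28,"wy":0.07,"wz":0,"dx":0,"dy":1,"dz":0,"grip":5.5},{"wx":0.42,"wy":0.105,"wz":0,"dx":0,"dy":1.5,"dz":0,"grip":5.5},{"wx":0.56,"wy":0.14,"wz":0,"dx":0,"dy":2,"dz":0,"grip":5.5},{"wx":0.7,"wy":0.175,"wz":0,"dx":0,"dy":2.5,"dz":0,"grip":5.5},{"wx":0.84,"wy":0.21,"wz":0,"dx":0,"dy":3,"dz":0,"grip":5.5},{"wx":0.98,"wy":0.245,"wz":0,"dx":0,"dy":3.5,"dz":0,"grip":5.5},{"wx":1.12,"wy":0.28,"wz":0,"dx":0,"dy":4,"dz":0,"grip":5.5}]'
python3 log.py
python3 -m creep '[{"wx":0.14,"wy":0.035,"wz":0,"dx":0,"dy":0.5,"dz":0,"grip":5.5},{"wx":0.28,"wy":0.07,"wz":0,"dx":0,"dy":1,"dz":0,"grip":5.5},{"wx":0.4,"wy":0.1,"wz":0,"dx":0,"dy":1.5,"dz":0,"grip":5.5},{"wx":0.4,"wy":0.1,"wz":0,"dx":0,"dy":1.5,"dz":0,"grip":5.5}]'
python3 log.py
```

```text
t: 5.2
position: [425.3, 336.7, 174.8]
tool_rot: [180.0, -41.4, 103.8]
contact_force: [-0.2, -0.4, -4.7]
width: 0.742
gripper_force: 50.4
LOG 5.2 [425.3 336.7 174.8] [180.  -41.4 103.8] j [ 15.  58. -63. 117.  30.  18. -40.]
t: 5.6
position: [423.0, 350.5, 165.9]
tool_rot: [-177.2, -65.1, 101.2]
contact_force: [-0.9, -0.5, -4.3]
width: 0.742
gripper_force: 50.5
LOG 5.6 [423.  350.5 165.9] [-177.2  -65.1  101.2] j [ 27.  82. -76. 117.  32.  17. -29.]
```

```bash
cat > up.py <<'E'
from plant import arm
import numpy as np,sys
from scipy.spatial.transform import Rotation as Ro
E=lambda e:Ro.from_euler("xyz",e,degrees=True)
s=arm.state();Rn=E(s["tool_rot"]);Rp=E([179.8,24.8,103.8])
a=np.radians(103.8);bt=Rp.inv().apply([np.cos(a),np.sin(a),0])  # bottle x in tool frame
b=Rn.apply(bt);w=np.cross(b,[0,0,1]);tz=Rn.apply([0,0,1])
print("bottle axis",b.round(3),"correction rotvec",w.round(3),"tool az",np.degrees(np.arctan2(tz[1],tz[0])).round(1),"tool z",tz.round(3),"grasp",(s["position"]-18.7*tz).round(1))
E
python3 up.py
python3 -m creep '[{"wx":0,"wy":0,"wz":-0.12,"dx":0.5,"dy":0,"dz":0,"grip":5.5},{"wx":0,"wy":0,"wz":-0.24,"dx":1,"dy":0,"dz":0,"grip":5.5},{"wx":0,"wy":0,"wz":-0.36,"dx":1.5,"dy":0,"dz":0,"grip":5.5},{"wx":0,"wy":0,"wz":-0.42,"dx":2,"dy":0,"dz":0,"grip":5.5},{"wx":0,"wy":0,"wz":-0.42,"dx":2,"dy":0,"dz":0,"grip":5.5}]'
python3 log.py; python3 up.py
```

```text
bottle axis [0.021 0.006 1.   ] correction rotvec [ 0.006 -0.021  0.   ] tool az 104.3 tool z [-0.224  0.879 -0.42 ] grasp [427.1 334.  173.7]
t: 6.1
position: [413.0, 350.4, 168.6]
tool_rot: [-175.8, -63.2, 93.2]
contact_force: [-1.0, -0.5, -2.5]
width: 0.742
gripper_force: 50.7
LOG 6.1 [413.  350.4 168.6] [-175.8  -63.2   93.2] j [ 27.  83. -80. 124.  82.  14. -84.]
bottle axis [0.03  0.038 0.999] correction rotvec [ 0.038 -0.03   0.   ] tool az 97.9 tool z [-0.123  0.885 -0.45 ] grasp [415.3 333.9 177. ]
```

```bash
cat >> up.py <<'E'
bb=Rp.inv().apply(np.array([434.6,267.6,21])-[424.2,319,15.4])
print("base centre now",(s["position"]+Rn.apply(bb)).round(1))
E
python3 -m creep '[{"wx":0.038,"wy":-0.03,"wz":0,"dx":0.5,"dy":0,"dz":-1,"grip":5.5},{"wx":0.038,"wy":-0.03,"wz":0,"dx":1,"dy":0,"dz":-3,"grip":5.5},{"wx":0.038,"wy":-0.03,"wz":0,"dx":2,"dy":0,"dz":-5,"grip":5.5},{"wx":0.038,"wy":-0.03,"wz":0,"dx":2,"dy":0,"dz":-6,"grip":5.5},{"wx":0.038,"wy":-0.03,"wz":0,"dx":2,"dy":0,"dz":-6,"grip":5.5},{"wx":0.038,"wy":-0.03,"wz":0,"dx":2,"dy":0,"dz":-6,"grip":5.5}]'
python3 log.py; python3 up.py
```

```text
t: 6.7
position: [432.2, 351.0, 109.6]
tool_rot: [-179.8, -65.7, 96.8]
contact_force: [0.6, -0.4, -2.9]
width: 0.738
gripper_force: 50.6
LOG 6.7 [432.2 351.  109.6] [-179.8  -65.7   96.8] j [ 28.  91. -77. 120.  80.  14. -71.]
bottle axis [ 0.004 -0.008  1.   ] correction rotvec [-0.008 -0.004  0.   ] tool az 97.1 tool z [-0.113  0.904 -0.412] grasp [434.3 334.1 117.3]
base centre now [430.6 345.5  57.1]
```

```bash

python3 -m creep '[{"wx":-0.006,"wy":-0.004,"wz":0,"dx":0.2,"dy":0,"dz":-2,"grip":5.5},{"wx":-0.006,"wy":-0.004,"wz":0,"dx":0.3,"dy":0,"dz":-4,"grip":5.5},{"wx":-0.006,"wy":-0.004,"wz":0,"dx":0.5,"dy":0,"dz":-5,"grip":5.5},{"wx":-0.006,"wy":-0.004,"wz":0,"dx":0.5,"dy":0,"dz":-5.2,"grip":5.5},{"wx":-0.006,"wy":-0.004,"wz":0,"dx":0.5,"dy":0,"dz":-5.2,"grip":5.5}]'
python3 log.py; python3 up.py
python3 - <<'E'
from h import *; from plant import arm
im=arm.get_image("side");cv2.imwrite("pics/stand.png",cv2.resize(im["pixels"][200:340,170:350,::-1],None,fx=4,fy=4,interpolation=cv2.INTER_CUBIC))
E
```

```text
t: 7.2
position: [437.4, 351.0, 55.8]
tool_rot: [-179.8, -65.4, 96.8]
contact_force: [-0.5, 0.1, -2.1]
width: 0.741
gripper_force: 50.7
LOG 7.2 [437.4 351.   55.8] [-179.8  -65.4   96.8] j [ 28.  96. -74. 117.  80.  15. -65.]
bottle axis [ 0.003 -0.003  1.   ] correction rotvec [-0.003 -0.003  0.   ] tool az 97.0 tool z [-0.111  0.902 -0.416] grasp [439.5 334.1  63.6]
base centre now [435.8 345.3   3.4]
```

View pics/stand.png

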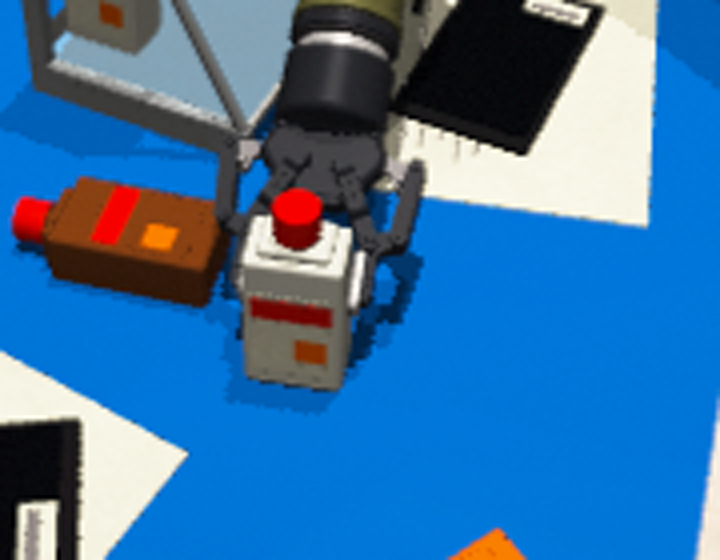

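The bottle hangs upright in the grip, cap up at crop (297,215), base at (295,385) close above the mat. Nothing is blocked. I lower to contact, release and back off.

```bash

python3 -m creep '[{"wx":0,"wy":0,"wz":0,"dx":0,"dy":0,"dz":-0.2,"grip":5.5},{"wx":0,"wy":0,"wz":0,"dx":0,"dy":0,"dz":-0.35,"grip":5.5},{"wx":0,"wy":0,"wz":0,"dx":0,"dy":0,"dz":-0.35,"grip":5.5}]'
python3 log.py
```

```text
t: 7.55
position: [437.6, 350.9, 52.8]
tool_rot: [-179.9, -65.4, 96.9]
contact_force: [0.2, 0.6, -2.7]
width: 0.738
gripper_force: 50.8
LOG 7.55 [437.6 350.9  52.8] [-179.9  -65.4   96.9] j [ 29.  97. -74. 117.  80.  15. -65.]
```

```bash

python3 -m creep '[{"wx":0,"wy":0,"wz":0,"dx":0,"dy":0,"dz":-0.15,"grip":5.5},{"wx":0,"wy":0,"wz":0,"dx":0,"dy":0,"dz":-0.3,"grip":5.5},{"wx":0,"wy":0,"wz":0,"dx":0,"dy":0,"dz":-0.3,"grip":5.5}]'
python3 -m creep '[{"wx":0,"wy":0,"wz":0,"dx":0,"dy":0,"dz":-0.1,"grip":5.5},{"wx":0,"wy":0,"wz":0,"dx":0,"dy":0,"dz":-0.1,"grip":5.5}]'
python3 log.py
```

```text
t: 7.85
position: [437.6, 351.6, 52.8]
tool_rot: [179.9, -65.7, 97.0]
contact_force: [-1.8, -4.9, 6.4]
width: 0.742
gripper_force: 51.7
t: 8.05
position: [437.6, 351.8, 52.8]
tool_rot: [179.8, -65.8, 97.1]
contact_force: [-1.4, -6.1, 8.0]
width: 0.737
gripper_force: 52.0
LOG 8.05 [437.6 351.8  52.8] [179.8 -65.8  97.1] j [ 29.  97. -74. 117.  80.  15. -64.]
```

```bash

python3 -m creep '[{"wx":0,"wy":0,"wz":0,"dx":0,"dy":0,"dz":0.1,"grip":7.4},{"wx":0,"wy":0,"wz":0,"dx":0,"dy":0,"dz":0.1,"grip":7.4},{"wx":0,"wy":0,"wz":0,"dx":0,"dy":0,"dz":0.1,"grip":7.4},{"wx":0,"wy":0,"wz":0,"dx":0.2,"dy":-1.8,"dz":0.8,"grip":7.4},{"wx":0,"wy":0,"wz":0,"dx":0.4,"dy":-3.6,"dz":1.6,"grip":7.4},{"wx":0,"wy":0,"wz":0,"dx":0.6,"dy":-5.4,"dz":2.5,"grip":7.4},{"wx":0,"wy":0,"wz":0,"dx":0.6,"dy":-7.2,"dz":4,"grip":7.4},{"wx":0,"wy":0,"wz":0,"dx":0,"dy":-7.5,"dz":8,"grip":7.4}]'
python3 log.py
python3 -m creep '[{"wx":-0.14,"wy":-0.017,"wz":0,"dx":-0.5,"dy":0,"dz":4,"grip":8.5},{"wx":-0.28,"wy":-0.034,"wz":0,"dx":-1,"dy":0,"dz":8,"grip":8.5},{"wx":-0.42,"wy":-0.05,"wz":0,"dx":-1.5,"dy":0,"dz":12,"grip":8.5},{"wx":-0.56,"wy":-0.07,"wz":0,"dx":-2,"dy":0,"dz":16,"grip":8.5},{"wx":-0.7,"wy":-0.085,"wz":0,"dx":-2,"dy":0,"dz":19,"grip":8.5},{"wx":-0.84,"wy":-0.1,"wz":0,"dx":-2,"dy":0,"dz":21,"grip":8.5},{"wx":-1.0,"wy":-0.12,"wz":0,"dx":-2,"dy":0,"dz":21,"grip":8.5},{"wx":-1.13,"wy":-0.135,"wz":0,"dx":-2,"dy":0,"dz":21,"grip":8.5}]'
python3 log.py
```

```text
t: 8.85
position: [438.4, 274.0, 125.7]
tool_rot: [-178.9, -65.4, 95.6]
contact_force: [1.1, -0.1, 0.3]
width: 0.865
gripper_force: 0.0
LOG 8.85 [438.4 274.  125.7] [-178.9  -65.4   95.6] j [ 38.  92. -82. 120.  60.  24. -51.]
t: 9.65
position: [417.7, 276.2, 340.9]
tool_rot: [179.9, -1.9, 96.8]
contact_force: [1.4, 0.3, -1.5]
width: 0.996
gripper_force: 0.0
LOG 9.65 [417.7 276.2 340.9] [179.9  -1.9  96.8] j [  3.  35. -70. 101.  35.  68. -69.]
```

```bash
cat > bot.py <<'E'
from h import *; from plant import arm
T=arm.get_image("top");S=arm.get_image("side")
red=lambda h,s,v:((h<6)|(h>174))&(s>150)&(v>60)
nb=lambda h,s,v:~((h>95)&(h<125)&(s>100))
import sys
if len(sys.argv)<2: g=np.array([436,346.])
else: g=np.array([float(sys.argv[1]),float(sys.argv[2])])
zz=float(sys.argv[3]) if len(sys.argv)>3 else 0
pt=proj(T,[*g,zz+138])[0];ps=proj(S,[*g,zz+135])[0];print(pt,ps)
bx=lambda p,r:tuple(int(v) for v in(p[0]-r,p[1]-r,p[0]+r,p[1]+r))
a=blob(T,bx(pt,14),red);b=blob(S,bx(ps,9),red)
print(len(a),len(b))
if len(a):print("top@145",onz(T,a.mean(0),zz+142)[0].round(1))
if len(b):print("side@135",onz(S,b.mean(0),zz+135)[0].round(1))
if len(a) and len(b):print("tri",tri(T,a.mean(0),S,b.mean(0)).round(1))
cv2.imwrite("pics/bot.png",np.hstack([cv2.resize(I["pixels"][max(0,int(p[1])-40):int(p[1])+60,int(p[0])-50:int(p[0])+50,::-1],(390,390),interpolation=cv2.INTER_CUBIC) for I,p in((T,pt),(S,ps))]))
E
python3 bot.py
```

```text
[162.57231422 211.88709809] [244.02181227 255.35132604]
6 148
top@145 [431.2 353.6 142. ]
side@135 [436.7 346.9 135. ]
tri [432.8 353.8 142.6]
```

View pics/bot.png

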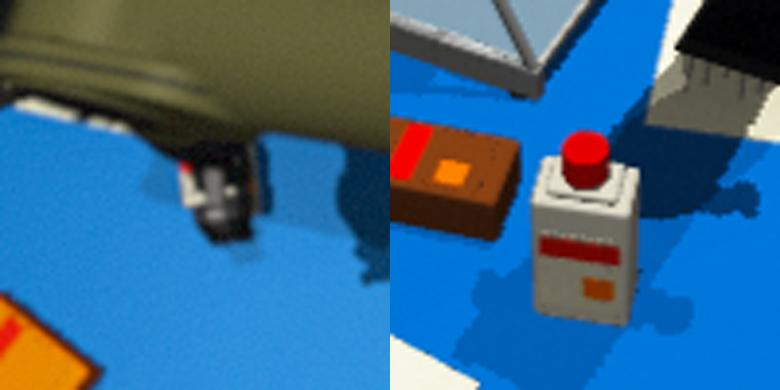

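The bottle stands upright on the mat at about (437,347), its cap at crop (585,155) in the side view and its broad face to +y. Next I turn the tool to grip across the 42 mm thickness, coming in from the front.

```bash

python3 -m creep '[{"wx":0,"wy":0,"wz":-0.14,"dx":-1,"dy":1,"dz":0,"grip":8.5},{"wx":0,"wy":0,"wz":-0.28,"dx":-2,"dy":2,"dz":0,"grip":8.5},{"wx":0,"wy":0,"wz":-0.42,"dx":-3,"dy":3,"dz":0,"grip":8.5},{"wx":0,"wy":0,"wz":-0.56,"dx":-4,"dy":4,"dz":0,"grip":8.5},{"wx":0,"wy":0,"wz":-0.7,"dx":-5,"dy":5,"dz":0,"grip":8.5},{"wx":0,"wy":0,"wz":-0.84,"dx":-6,"dy":6,"dz":0,"grip":8.5},{"wx":0,"wy":0,"wz":-0.98,"dx":-6,"dy":6,"dz":0,"grip":8.5},{"wx":0,"wy":0,"wz":-1.12,"dx":-6,"dy":6,"dz":0,"grip":8.5}]'
python3 -m creep '[{"wx":0,"wy":0,"wz":-0.14,"dx":0,"dy":0,"dz":-2,"grip":8.5},{"wx":0,"wy":0,"wz":-0.28,"dx":0,"dy":0,"dz":-4,"grip":8.5},{"wx":0,"wy":0,"wz":-0.45,"dx":0,"dy":0,"dz":-4,"grip":8.5},{"wx":0,"wy":0,"wz":-0.45,"dx":0,"dy":0,"dz":-4,"grip":8.5}]'
python3 log.py
python3 -m creep '[{"wx":0.015,"wy":-0.14,"wz":0,"dx":0,"dy":0,"dz":-1,"grip":8.5},{"wx":0.034,"wy":-0.28,"wz":0,"dx":0,"dy":0,"dz":-2,"grip":8.5},{"wx":0.05,"wy":-0.42,"wz":0,"dx":0,"dy":0,"dz":-4,"grip":8.5},{"wx":0.068,"wy":-0.56,"wz":0,"dx":0,"dy":0,"dz":-6,"grip":8.5},{"wx":0.085,"wy":-0.7,"wz":0,"dx":0,"dy":0,"dz":-8,"grip":8.5},{"wx":0.1,"wy":-0.84,"wz":0,"dx":0,"dy":0,"dz":-10,"grip":8.5},{"wx":0.12,"wy":-0.98,"wz":0,"dx":0,"dy":0,"dz":-10,"grip":8.5},{"wx":0.12,"wy":-1.04,"wz":0,"dx":0,"dy":0,"dz":-10,"grip":8.5}]'
python3 log.py
```

```text
t: 10.55
position: [357.0, 335.5, 337.9]
tool_rot: [-179.8, -2.1, 32.4]
contact_force: [-0.1, 0.1, 0.1]
width: 0.993
gripper_force: 0.0
t: 10.95
position: [358.0, 334.0, 297.4]
tool_rot: [-180.0, -2.1, 6.5]
contact_force: [0.3, 0.5, 0.2]
width: 0.995
gripper_force: 0.0
LOG 10.95 [358.  334.  297.4] [-180.    -2.1    6.5] j [ -30.   25.  -30.  108.   18.   49. -152.]
t: 11.75
position: [347.0, 372.9, 239.3]
tool_rot: [173.3, -40.8, 6.8]
contact_force: [0.3, 0.4, -1.6]
width: 0.995
gripper_force: 0.0
LOG 11.75 [347.  372.9 239.3] [173.3 -40.8   6.8] j [-110.   47.   58.  132.   -1.    2. -152.]
```

Joint 7 sits at its limit on this branch, so I unwind and use the half-turn-equivalent grasp.

```bash

python3 -m creep '[{"wx":-0.02,"wy":0.14,"wz":0,"dx":0,"dy":0,"dz":2,"grip":8.5},{"wx":-0.04,"wy":0.28,"wz":0,"dx":0,"dy":0,"dz":4,"grip":8.5},{"wx":-0.06,"wy":0.42,"wz":0,"dx":0,"dy":-1,"dz":6,"grip":8.5},{"wx":-0.08,"wy":0.56,"wz":0,"dx":0,"dy":-2,"dz":8,"grip":8.5},{"wx":-0.1,"wy":0.7,"wz":0,"dx":1,"dy":-3,"dz":10,"grip":8.5},{"wx":-0.11,"wy":0.84,"wz":0,"dx":1,"dy":-3.5,"dz":12,"grip":8.5},{"wx":-0.12,"wy":0.98,"wz":0,"dx":1,"dy":-4,"dz":13,"grip":8.5},{"wx":-0.12,"wy":1.04,"wz":0,"dx":1,"dy":-4,"dz":14,"grip":8.5}]'
python3 log.py
python3 -m creep '[{"wx":0,"wy":0,"wz":0.14,"dx":0,"dy":0,"dz":0,"grip":8.5},{"wx":0,"wy":0,"wz":0.28,"dx":0,"dy":0,"dz":0,"grip":8.5},{"wx":0,"wy":0,"wz":0.42,"dx":0,"dy":0,"dz":0,"grip":8.5},{"wx":0,"wy":0,"wz":0.56,"dx":0,"dy":0,"dz":0,"grip":8.5},{"wx":0,"wy":0,"wz":0.7,"dx":0,"dy":0,"dz":0,"grip":8.5},{"wx":0,"wy":0,"wz":0.84,"dx":0,"dy":0,"dz":0,"grip":8.5},{"wx":0,"wy":0,"wz":0.98,"dx":0,"dy":0,"dz":0,"grip":8.5},{"wx":0,"wy":0,"wz":1.12,"dx":0,"dy":0,"dz":0,"grip":8.5}]'
python3 log.py
```

```text
t: 12.55
position: [359.4, 331.0, 377.7]
tool_rot: [173.6, 19.7, 6.5]
contact_force: [1.0, -0.4, -1.7]
width: 0.997
gripper_force: 0.0
LOG 12.55 [359.4 331.  377.7] [173.6  19.7   6.5] j [ -58.   33.   26.   85.  -17.   87. -111.]
t: 13.35
position: [356.8, 332.7, 377.1]
tool_rot: [173.7, 19.6, 71.4]
contact_force: [-0.1, 0.1, 0.6]
width: 0.992
gripper_force: 0.0
LOG 13.35 [356.8 332.7 377.1] [173.7  19.6  71.4] j [-64.  28.  12.  89.   7.  79. -71.]
```

```bash
cat > tgt.py <<'E'
# usage: az delta x y z [flip]: orientation pointing az, delta below horizontal; xyz = wanted GRASP point. prints rotvec & shift (cm)
from plant import arm
import numpy as np,sys
from scipy.spatial.transform import Rotation as Ro
a,d,x,y,z=map(float,sys.argv[1:6]);fl=len(sys.argv)>6
a,d=np.radians([a,d]);e=np.array([np.cos(a),np.sin(a),0])
tz=e*np.cos(d)-np.array([0,0,np.sin(d)]);ty=np.cross([0,0,1],e)*(-1 if not fl else 1)
tx=np.cross(ty,tz);R=Ro.from_matrix(np.c_[tx,ty,tz])
s=arm.state();Rn=Ro.from_euler("xyz",s["tool_rot"],degrees=True)
w=(R*Rn.inv()).as_rotvec();p=np.array([x,y,z])+18.7*tz
print("target rot",R.as_euler("xyz",degrees=True).round(1),"w",w.round(3),"angle",np.degrees(np.linalg.norm(w)).round(1),"TCP",p.round(1),"shift cm",((p-s["position"])/10).round(2))
E
python3 -m creep '[{"wx":0,"wy":0,"wz":0.14,"dx":0,"dy":0,"dz":0,"grip":8.5},{"wx":0,"wy":0,"wz":0.28,"dx":0,"dy":0,"dz":0,"grip":8.5},{"wx":0,"wy":0,"wz":0.42,"dx":0,"dy":0,"dz":0,"grip":8.5},{"wx":0,"wy":0,"wz":0.56,"dx":0,"dy":0,"dz":0,"grip":8.5},{"wx":0,"wy":0,"wz":0.7,"dx":0,"dy":0,"dz":0,"grip":8.5},{"wx":0,"wy":0,"wz":0.84,"dx":0,"dy":0,"dz":0,"grip":8.5},{"wx":0,"wy":0,"wz":0.98,"dx":0,"dy":0,"dz":0,"grip":8.5},{"wx":0,"wy":0,"wz":1.12,"dx":0,"dy":0,"dz":0,"grip":8.5}]'
python3 log.py
python3 tgt.py 7 60 350 335 220
python3 tgt.py 7 60 350 335 220 flip
```

```text
t: 14.15
position: [356.5, 332.6, 377.2]
tool_rot: [173.7, 19.5, 135.6]
contact_force: [-0.6, 0.1, 0.4]
width: 0.994
gripper_force: 0.0
LOG 14.15 [356.5 332.6 377.2] [173.7  19.5 135.6] j [-62.  18.  -1. 106.  25.  58. -30.]
target rot [180. -30.   7.] w [ 1.047 -0.208 -2.063] angle 133.1 TCP [359.3 336.1 203.8] shift cm [  0.28   0.35 -17.34]
target rot [ 180.   30. -173.] w [-0.158 -0.146  0.848] angle 50.1 TCP [359.3 336.1 203.8] shift cm [  0.28   0.35 -17.34]
```

```bash

python3 -m creep '[{"wx":-0.025,"wy":-0.023,"wz":0.135,"dx":0,"dy":0,"dz":-2,"grip":8.5},{"wx":-0.05,"wy":-0.046,"wz":0.27,"dx":0,"dy":0,"dz":-5,"grip":8.5},{"wx":-0.075,"wy":-0.07,"wz":0.4,"dx":0,"dy":0,"dz":-8,"grip":8.5},{"wx":-0.1,"wy":-0.09,"wz":0.53,"dx":0,"dy":0,"dz":-11,"grip":8.5},{"wx":-0.125,"wy":-0.115,"wz":0.67,"dx":0,"dy":0,"dz":-14,"grip":8.5},{"wx":-0.158,"wy":-0.146,"wz":0.848,"dx":0.3,"dy":0.3,"dz":-17,"grip":8.5},{"wx":-0.158,"wy":-0.146,"wz":0.848,"dx":0.3,"dy":0.3,"dz":-17,"grip":8.5}]'
python3 log.py
python3 tgt.py 7 30 345 336 130 flip
```

```text
t: 14.85
position: [363.3, 334.8, 216.5]
tool_rot: [179.1, 30.2, -177.3]
contact_force: [1.9, 0.5, 1.1]
width: 1.0
gripper_force: 0.0
LOG 14.85 [363.3 334.8 216.5] [ 179.1   30.2 -177.3] j [-70.  30.   7. 135.  91.  23. -60.]
target rot [ 180.   60. -173.] w [ 0.033 -0.519  0.063] angle 30.0 TCP [361.1 338.  120.6] shift cm [-0.22  0.32 -9.58]
```

```bash

python3 -m creep '[{"wx":0.008,"wy":-0.13,"wz":0.02,"dx":0,"dy":0.1,"dz":-2,"grip":8.5},{"wx":0.016,"wy":-0.26,"wz":0.04,"dx":0,"dy":0.2,"dz":-4,"grip":8.5},{"wx":0.024,"wy":-0.39,"wz":0.05,"dx":0,"dy":0.3,"dz":-6,"grip":8.5},{"wx":0.033,"wy":-0.52,"wz":0.063,"dx":-0.2,"dy":0.3,"dz":-8,"grip":8.5},{"wx":0.033,"wy":-0.52,"wz":0.063,"dx":-0.2,"dy":0.3,"dz":-9.6,"grip":8.5},{"wx":0.033,"wy":-0.52,"wz":0.063,"dx":-0.2,"dy":0.3,"dz":-9.6,"grip":8.5}]'
python3 log.py
python3 tgt.py 7 30 345 336 130 flip
```

```text
t: 15.45
position: [364.3, 339.2, 123.3]
tool_rot: [-175.5, 53.4, -170.6]
contact_force: [0.4, 0.0, -0.8]
width: 0.993
gripper_force: 0.0
LOG 15.45 [364.3 339.2 123.3] [-175.5   53.4 -170.6] j [ -63.   61.  -31.  146.  105.   85. -103.]
target rot [ 180.   60. -173.] w [ 0.059 -0.108  0.025] angle 7.2 TCP [361.1 338.  120.6] shift cm [-0.33 -0.13 -0.27]
```

```bash

python3 -m creep '[{"wx":0,"wy":0,"wz":0,"dx":1,"dy":0,"dz":-1.5,"grip":8.5},{"wx":0.02,"wy":-0.03,"wz":0.01,"dx":2,"dy":0,"dz":-3,"grip":8.5},{"wx":0.04,"wy":-0.06,"wz":0.02,"dx":3,"dy":0.3,"dz":-4.5,"grip":8.5},{"wx":0.059,"wy":-0.1,"wz":0.025,"dx":3.5,"dy":0.4,"dz":-6,"grip":8.5},{"wx":0.059,"wy":-0.1,"wz":0.025,"dx":3.5,"dy":0.4,"dz":-6,"grip":8.5}]'
python3 log.py
python3 tgt.py 7 30 420 345 62 flip
```

```text
t: 15.95
position: [399.7, 341.5, 61.0]
tool_rot: [-179.7, 59.3, -172.9]
contact_force: [-0.8, 0.0, 0.7]
width: 0.994
gripper_force: 0.0
LOG 15.95 [399.7 341.5  61. ] [-179.7   59.3 -172.9] j [ -62.   75.  -25.  144.  115.   97. -113.]
target rot [ 180.   60. -173.] w [ 0.004 -0.012  0.003] angle 0.7 TCP [436.1 347.   52.6] shift cm [ 3.64  0.55 -0.83]
```

```bash

python3 -m creep '[{"wx":0,"wy":0,"wz":0,"dx":0.9,"dy":0.15,"dz":-0.2,"grip":8.5},{"wx":0,"wy":0,"wz":0,"dx":1.8,"dy":0.3,"dz":-0.4,"grip":8.5},{"wx":0,"wy":0,"wz":0,"dx":2.7,"dy":0.4,"dz":-0.6,"grip":8.5},{"wx":0,"wy":0,"wz":0,"dx":3.6,"dy":0.55,"dz":-0.8,"grip":8.5},{"wx":0,"wy":0,"wz":0,"dx":3.6,"dy":0.55,"dz":-0.8,"grip":8.5}]'
python3 tgt.py 7 30 420 345 62 flip
python3 -m creep '[{"wx":0,"wy":0,"wz":0,"dx":0,"dy":0,"dz":0,"grip":3.5},{"wx":0,"wy":0,"wz":0,"dx":0,"dy":0,"dz":0,"grip":3.5},{"wx":0,"wy":0,"wz":0,"dx":0,"dy":0,"dz":0,"grip":3.5},{"wx":0,"wy":0,"wz":0,"dx":0,"dy":0,"dz":0,"grip":3.5},{"wx":0,"wy":0,"wz":0,"dx":0,"dy":0,"dz":0,"grip":3.5},{"wx":0,"wy":0,"wz":0,"dx":0,"dy":0,"dz":0,"grip":3.5},{"wx":0,"wy":0,"wz":0,"dx":0,"dy":0,"dz":0,"grip":3.5}]' 45
python3 log.py
```

```text
t: 16.45
position: [438.0, 348.5, 58.0]
tool_rot: [179.6, 59.7, -173.5]
contact_force: [-0.1, -0.3, 0.5]
width: 0.997
gripper_force: 0.0
target rot [ 180.   60. -173.] w [-0.003 -0.005  0.003] angle 0.4 TCP [436.1 347.   52.6] shift cm [-0.19 -0.15 -0.54]
t: 17.15
position: [435.9, 348.7, 57.0]
tool_rot: [179.9, 59.6, -173.1]
contact_force: [-3.9, -2.0, 3.7]
width: 0.487
gripper_force: 51.6
LOG 17.15 [435.9 348.7  57. ] [ 179.9   59.6 -173.1] j [ -58.   74.  -22.  141.  120.   94. -107.]
```

```bash

python3 -m creep '[{"wx":0,"wy":0,"wz":0,"dx":0,"dy":0,"dz":1,"grip":3.5},{"wx":0,"wy":0,"wz":0,"dx":0,"dy":0,"dz":4,"grip":3.5},{"wx":0,"wy":0,"wz":0,"dx":0,"dy":0,"dz":8,"grip":3.5},{"wx":0,"wy":0,"wz":0,"dx":0,"dy":0,"dz":12,"grip":3.5},{"wx":0,"wy":0,"wz":0,"dx":1,"dy":-1,"dz":16,"grip":3.5},{"wx":0,"wy":0,"wz":0,"dx":2,"dy":-2,"dz":20,"grip":3.5},{"wx":0,"wy":0,"wz":-0.03,"dx":3,"dy":-4,"dz":22,"grip":3.5},{"wx":0,"wy":0,"wz":-0.06,"dx":4,"dy":-7,"dz":22,"grip":3.5}]'
python3 log.py
python3 -m creep '[{"wx":0,"wy":0,"wz":-0.03,"dx":0.6,"dy":-3,"dz":0,"grip":3.5},{"wx":0,"wy":0,"wz":-0.06,"dx":1.5,"dy":-6,"dz":0,"grip":3.5},{"wx":0,"wy":0,"wz":-0.09,"dx":2.5,"dy":-10,"dz":0,"grip":3.5},{"wx":0,"wy":0,"wz":-0.12,"dx":3.5,"dy":-14,"dz":0,"grip":3.5},{"wx":0,"wy":0,"wz":-0.15,"dx":4.5,"dy":-18,"dz":0,"grip":3.5},{"wx":0,"wy":0,"wz":-0.18,"dx":5,"dy":-22,"dz":0,"grip":3.5},{"wx":0,"wy":0,"wz":-0.2,"dx":5.5,"dy":-24,"dz":0,"grip":3.5},{"wx":0,"wy":0,"wz":-0.2,"dx":5.5,"dy":-24,"dz":0,"grip":3.5}]'
python3 log.py
```

```text
t: 17.95
position: [476.4, 280.2, 280.9]
tool_rot: [179.0, 59.8, -177.3]
contact_force: [0.3, 0.1, -4.1]
width: 0.485
gripper_force: 51.1
LOG 17.95 [476.4 280.2 280.9] [ 179.    59.8 -177.3] j [-47.  38. -25. 146. 114.  74. -85.]
t: 18.75
position: [563.7, 66.3, 290.1]
tool_rot: [-179.3, 58.3, 172.0]
contact_force: [0.5, 0.7, -3.4]
width: 0.489
gripper_force: 47.6
LOG 18.75 [563.7  66.3 290.1] [-179.3   58.3  172. ] j [ 12.  56. -84. 147. 111. 105. -52.]
```

```bash
python3 tgt.py -8 30 526 12 284 flip
python3 -m creep '[{"wx":0,"wy":0,"wz":0,"dx":0,"dy":-2,"dz":-0.5,"grip":3.5},{"wx":0,"wy":0,"wz":0,"dx":-0.5,"dy":-4,"dz":-1,"grip":3.5},{"wx":0,"wy":0,"wz":0,"dx":-1,"dy":-5.5,"dz":-1,"grip":3.5},{"wx":0,"wy":0,"wz":0,"dx":-1.5,"dy":-5.5,"dz":-1,"grip":3.5}]'
python3 log.py;python3 tgt.py -8 30 526 12 284 flip
```

```text
target rot [-180.   60.  172.] w [ 0.002 -0.03   0.01 ] angle 1.8 TCP [542.    9.7 274.6] shift cm [-2.16 -5.66 -1.55]
t: 19.15
position: [571.6, 14.7, 290.0]
tool_rot: [-178.7, 57.3, 171.9]
contact_force: [-0.4, -0.2, -2.9]
width: 0.48
gripper_force: 47.5
LOG 19.15 [571.6  14.7 290. ] [-178.7   57.3  171.9] j [ 22.  54. -84. 147. 115.  98. -46.]
target rot [-180.   60.  172.] w [ 0.005 -0.048  0.021] angle 3.0 TCP [542.    9.7 274.6] shift cm [-2.96 -0.49 -1.54]
```

The joint 4 fold limit means this shallow tilt can't come in over the front of the floor. I'll set the bottle back down on the mat and regrip it steeper (60° below horizontal), then push it in afterwards.

```bash

python3 -m creep '[{"wx":0,"wy":0,"wz":0.03,"dx":-1,"dy":4,"dz":0,"grip":3.5},{"wx":0,"wy":0,"wz":0.06,"dx":-2.5,"dy":8,"dz":0,"grip":3.5},{"wx":0,"wy":0,"wz":0.1,"dx":-4,"dy":12.5,"dz":0,"grip":3.5},{"wx":0,"wy":0,"wz":0.14,"dx":-5.5,"dy":17,"dz":0,"grip":3.5},{"wx":0,"wy":0,"wz":0.18,"dx":-7.2,"dy":21.5,"dz":0,"grip":3.5},{"wx":0,"wy":0,"wz":0.22,"dx":-9,"dy":26,"dz":0,"grip":3.5},{"wx":0,"wy":0,"wz":0.25,"dx":-11,"dy":30,"dz":0,"grip":3.5},{"wx":0,"wy":0,"wz":0.25,"dx":-12,"dy":33,"dz":-1,"grip":3.5}]'
python3 log.py;python3 tgt.py 7 30.3 424 345 136 flip
```

```text
t: 19.95
position: [449.5, 352.3, 281.7]
tool_rot: [-179.4, 57.4, -173.7]
contact_force: [0.4, 0.1, -2.9]
width: 0.486
gripper_force: 47.8
LOG 19.95 [449.5 352.3 281.7] [-179.4   57.4 -173.7] j [-27.  58. -81. 136.  98. 113. -62.]
target rot [ 180.    59.7 -173. ] w [ 0.01  -0.038  0.022] angle 2.6 TCP [440.  347.  126.6] shift cm [ -0.94  -0.53 -15.51]
```

```bash

python3 -m creep '[{"wx":0.005,"wy":-0.02,"wz":0.01,"dx":-0.5,"dy":-0.2,"dz":-4,"grip":3.5},{"wx":0.01,"wy":-0.038,"wz":0.02,"dx":-0.9,"dy":-0.5,"dz":-8,"grip":3.5},{"wx":0.01,"wy":-0.038,"wz":0.02,"dx":-0.9,"dy":-0.5,"dz":-12,"grip":3.5},{"wx":0.01,"wy":-0.038,"wz":0.02,"dx":-0.9,"dy":-0.5,"dz":-16,"grip":3.5},{"wx":0.01,"wy":-0.038,"wz":0.02,"dx":-0.9,"dy":-0.5,"dz":-19,"grip":3.5},{"wx":0.01,"wy":-0.038,"wz":0.02,"dx":-0.9,"dy":-0.5,"dz":-20,"grip":3.5},{"wx":0.01,"wy":-0.038,"wz":0.02,"dx":-0.9,"dy":-0.5,"dz":-20,"grip":3.5}]'
python3 log.py;python3 tgt.py 7 30.3 424 345 67 flip
```

```text
t: 20.65
position: [442.4, 343.8, 79.8]
tool_rot: [-179.6, 59.6, -173.0]
contact_force: [0.9, -0.2, -2.3]
width: 0.486
gripper_force: 47.6
LOG 20.65 [442.4 343.8  79.8] [-179.6   59.6 -173. ] j [-40.  79. -52. 141. 117. 118. -87.]
target rot [ 180.    59.7 -173. ] w [ 0.004 -0.002  0.006] angle 0.4 TCP [440.  347.   57.6] shift cm [-0.24  0.32 -2.22]
```

```bash

python3 -m creep '[{"wx":0.004,"wy":0,"wz":0,"dx":0,"dy":0,"dz":-1,"grip":3.5},{"wx":0.004,"wy":0,"wz":0,"dx":0,"dy":0,"dz":-1.8,"grip":3.5},{"wx":0.004,"wy":0,"wz":0,"dx":0,"dy":0,"dz":-2.2,"grip":3.5},{"wx":0.004,"wy":0,"wz":0,"dx":0,"dy":0,"dz":-2.3,"grip":3.5},{"wx":0.004,"wy":0,"wz":0,"dx":0,"dy":0,"dz":-2.4,"grip":3.5}]'
python3 log.py
```

```text
t: 21.15
position: [443.4, 343.2, 57.2]
tool_rot: [179.8, 59.7, -173.6]
contact_force: [-4.0, -1.9, 2.4]
width: 0.489
gripper_force: 48.1
LOG 21.15 [443.4 343.2  57.2] [ 179.8   59.7 -173.6] j [-41.  82. -49. 140. 119. 118. -89.]
```

```bash

python3 -m creep '[{"wx":0,"wy":0,"wz":0,"dx":0,"dy":0,"dz":0,"grip":7},{"wx":0,"wy":0,"wz":0,"dx":0,"dy":0,"dz":0,"grip":7},{"wx":0,"wy":0,"wz":0,"dx":0,"dy":0,"dz":0,"grip":7},{"wx":0,"wy":0,"wz":0,"dx":0,"dy":0,"dz":0,"grip":7},{"wx":0,"wy":0,"wz":0,"dx":-1.5,"dy":-0.2,"dz":0.9,"grip":8},{"wx":0,"wy":0,"wz":0,"dx":-3,"dy":-0.4,"dz":1.8,"grip":8.5},{"wx":0,"wy":0,"wz":0,"dx":-4.5,"dy":-0.6,"dz":2.8,"grip":8.5},{"wx":0,"wy":0,"wz":0,"dx":-5.5,"dy":-0.7,"dz":5,"grip":8.5}]'
python3 log.py;python3 tgt.py 7 60 405 337 190 flip
```

```text
t: 21.95
position: [387.2, 337.0, 106.3]
tool_rot: [-180.0, 59.6, -173.3]
contact_force: [-0.3, -0.5, 0.1]
width: 0.994
gripper_force: 0.0
LOG 21.95 [387.2 337.  106.3] [-180.    59.6 -173.3] j [ -49.   78.  -55.  147.  102.  120. -102.]
target rot [ 180.   30. -173.] w [-0.061  0.514  0.006] angle 29.7 TCP [414.3 338.1 173.8] shift cm [2.71 0.11 6.75]
```

```bash

python3 -m creep '[{"wx":-0.01,"wy":0.1,"wz":0,"dx":-0.5,"dy":0,"dz":3,"grip":8.5},{"wx":-0.024,"wy":0.2,"wz":0,"dx":-0.5,"dy":0,"dz":6,"grip":8.5},{"wx":-0.036,"wy":0.3,"wz":0,"dx":-0.5,"dy":0,"dz":8,"grip":8.5},{"wx":-0.048,"wy":0.42,"wz":0,"dx":0,"dy":0,"dz":9,"grip":8.5},{"wx":-0.061,"wy":0.514,"wz":0.006,"dx":1,"dy":0,"dz":9,"grip":8.5},{"wx":-0.061,"wy":0.514,"wz":0.006,"dx":2,"dy":0.1,"dz":9,"grip":8.5},{"wx":-0.061,"wy":0.514,"wz":0.006,"dx":2.7,"dy":0.1,"dz":9,"grip":8.5}]'
python3 log.py; python3 bot.py 444 341; python3 tgt.py 7 60 430 340 88 flip
```

```text
t: 22.65
position: [416.9, 336.5, 197.1]
tool_rot: [180.0, 30.1, -173.3]
contact_force: [0.2, -0.6, -0.1]
width: 0.992
gripper_force: 0.0
LOG 22.65 [416.9 336.5 197.1] [ 180.    30.1 -173.3] j [-15.  56. -82. 129.  90.  84. -46.]
[164.31060011 209.1922549 ] [241.52437589 253.1737679 ]
28 145
top@145 [450.  348.6 142. ]
side@135 [444.7 343.5 135. ]
tri [446.6 348.4 140.6]
target rot [ 180.   30. -173.] w [0.001 0.    0.003] angle 0.2 TCP [439.3 341.1  71.8] shift cm [  2.36   0.44 -12.42]
```

```bash

python3 -m creep '[{"wx":0,"wy":0,"wz":0,"dx":-0.5,"dy":0.2,"dz":-3,"grip":8.5},{"wx":0,"wy":0,"wz":0,"dx":-0.2,"dy":0.4,"dz":-6,"grip":8.5},{"wx":0,"wy":0,"wz":0,"dx":1,"dy":0.6,"dz":-9,"grip":8.5},{"wx":0,"wy":0,"wz":0,"dx":2.2,"dy":0.6,"dz":-11.2,"grip":8.5},{"wx":0,"wy":0,"wz":0,"dx":2.5,"dy":0.6,"dz":-11.6,"grip":8.5},{"wx":0,"wy":0,"wz":0,"dx":2.5,"dy":0.6,"dz":-11.6,"grip":8.5}]'
python3 log.py
python3 -m creep '[{"wx":0,"wy":0,"wz":0,"dx":0,"dy":0,"dz":0,"grip":3.5},{"wx":0,"wy":0,"wz":0,"dx":0,"dy":0,"dz":0,"grip":3.5},{"wx":0,"wy":0,"wz":0,"dx":0,"dy":0,"dz":0,"grip":3.5},{"wx":0,"wy":0,"wz":0,"dx":0,"dy":0,"dz":0,"grip":3.5},{"wx":0,"wy":0,"wz":0,"dx":0,"dy":0,"dz":0,"grip":3.5},{"wx":0,"wy":0,"wz":0,"dx":0,"dy":0,"dz":0,"grip":3.5},{"wx":0,"wy":0,"wz":0,"dx":0,"dy":0,"dz":0,"grip":3.5}]' 45
python3 log.py
```

```text
t: 23.35
position: [439.1, 343.7, 79.7]
tool_rot: [-180.0, 29.9, -173.0]
contact_force: [-0.4, -0.3, -0.4]
width: 0.995
gripper_force: 0.0
LOG 23.35 [439.1 343.7  79.7] [-180.    29.9 -173. ] j [-17.  69. -73. 130. 105.  86. -51.]
t: 24.05
position: [440.3, 343.8, 81.6]
tool_rot: [179.9, 30.1, -173.1]
contact_force: [-2.9, -2.3, 6.5]
width: 0.485
gripper_force: 45.8
LOG 24.05 [440.3 343.8  81.6] [ 179.9   30.1 -173.1] j [-17.  69. -73. 130. 105.  87. -51.]
```

```bash

python3 -m creep '[{"wx":0,"wy":0,"wz":0,"dx":0,"dy":0,"dz":1,"grip":3.5},{"wx":0,"wy":0,"wz":0,"dx":0,"dy":0,"dz":5,"grip":3.5},{"wx":0,"wy":0,"wz":0,"dx":0,"dy":0,"dz":9,"grip":3.5},{"wx":0,"wy":0,"wz":0,"dx":0,"dy":-1,"dz":13.5,"grip":3.5},{"wx":0,"wy":0,"wz":0,"dx":1,"dy":-2,"dz":18,"grip":3.5},{"wx":0,"wy":0,"wz":-0.03,"dx":2,"dy":-4,"dz":22,"grip":3.5},{"wx":0,"wy":0,"wz":-0.06,"dx":3,"dy":-8,"dz":22.5,"grip":3.5},{"wx":0,"wy":0,"wz":-0.09,"dx":4,"dy":-12,"dz":22.5,"grip":3.5}]'
python3 log.py
python3 -m creep '[{"wx":0,"wy":0,"wz":-0.03,"dx":1,"dy":-4,"dz":0,"grip":3.5},{"wx":0,"wy":0,"wz":-0.06,"dx":2,"dy":-8,"dz":0,"grip":3.5},{"wx":0,"wy":0,"wz":-0.1,"dx":3,"dy":-12,"dz":0,"grip":3.5},{"wx":0,"wy":0,"wz":-0.13,"dx":4,"dy":-16,"dz":0,"grip":3.5},{"wx":0,"wy":0,"wz":-0.17,"dx":5,"dy":-20,"dz":0,"grip":3.5},{"wx":0,"wy":0,"wz":-0.17,"dx":5.5,"dy":-21.4,"dz":0,"grip":3.5},{"wx":0,"wy":0,"wz":-0.17,"dx":5.5,"dy":-21.4,"dz":0,"grip":3.5}]'
python3 log.py
```

```text
t: 24.85
position: [480.3, 223.4, 307.9]
tool_rot: [179.9, 30.2, -178.4]
contact_force: [1.6, -0.8, -3.1]
width: 0.488
gripper_force: 46.9
LOG 24.85 [480.3 223.4 307.9] [ 179.9   30.2 -178.4] j [  8.  39. -83. 124.  78.  68. -23.]
t: 25.55
position: [534.6, 6.1, 304.7]
tool_rot: [-179.9, 29.9, 171.7]
contact_force: [-0.9, -0.0, -3.3]
width: 0.487
gripper_force: 47.0
LOG 25.55 [534.6   6.1 304.7] [-179.9   29.9  171.7] j [ 38.  38. -82. 126.  81.  57.  -8.]
```

```bash

python3 -m creep '[{"wx":0,"wy":0,"wz":0.005,"dx":0.35,"dy":0.3,"dz":-1,"grip":3.5},{"wx":0,"wy":0,"wz":0.005,"dx":0.35,"dy":0.3,"dz":-2,"grip":3.5},{"wx":0,"wy":0,"wz":0.005,"dx":0.35,"dy":0.3,"dz":-2,"grip":3.5}]'
python3 log.py; python3 bot.py 541 9 203
```

```text
t: 25.85
position: [537.5, 13.7, 284.5]
tool_rot: [180.0, 29.9, 172.4]
contact_force: [-0.1, -0.2, -3.2]
width: 0.485
gripper_force: 46.9
LOG 25.85 [537.5  13.7 284.5] [180.   29.9 172.4] j [ 36.  40. -81. 127.  85.  58. -12.]
[278.38000241 156.02694979] [245.28721547 111.45985068]
101 99
top@145 [541.4  14.4 345. ]
side@135 [543.2  13.1 338. ]
tri [543.1  13.9 338.5]
```

View pics/bot.png

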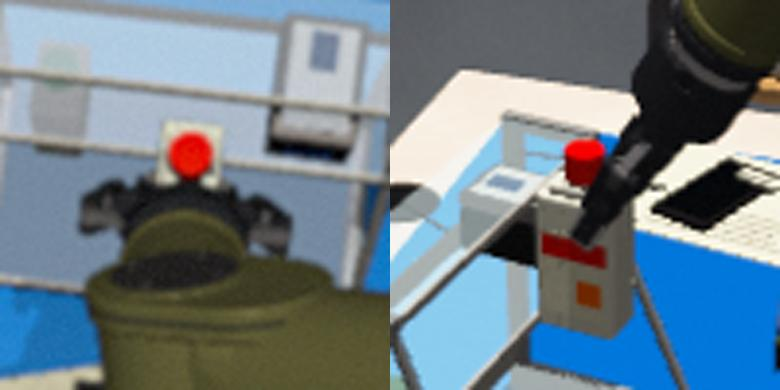

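The bottle hangs upright above the open front strip of the lower floor, narrow side to the front. The cap measures (542,14), which is rack x about -66. Descending.

```bash

python3 -m creep '[{"wx":0,"wy":0,"wz":0,"dx":0,"dy":0,"dz":-2,"grip":3.5},{"wx":0,"wy":0,"wz":0,"dx":0,"dy":0,"dz":-5,"grip":3.5},{"wx":0,"wy":0,"wz":0,"dx":0,"dy":0,"dz":-8,"grip":3.5},{"wx":0,"wy":0,"wz":0,"dx":0,"dy":0,"dz":-11,"grip":3.5},{"wx":0,"wy":0,"wz":0,"dx":0,"dy":0,"dz":-14,"grip":3.5},{"wx":0,"wy":0,"wz":0,"dx":0,"dy":0,"dz":-16,"grip":3.5},{"wx":0,"wy":0,"wz":0,"dx":0,"dy":0,"dz":-16.6,"grip":3.5},{"wx":0,"wy":0,"wz":0,"dx":0,"dy":0,"dz":-16.6,"grip":3.5}]'
python3 log.py
```

```text
t: 26.75
position: [538.9, 13.3, 119.3]
tool_rot: [179.9, 30.0, 172.2]
contact_force: [-0.2, -0.4, -3.7]
width: 0.486
gripper_force: 46.9
LOG 26.75 [538.9  13.3 119.3] [179.9  30.  172.2] j [ 25.  60. -69. 137. 112.  70. -36.]
```

```bash

python3 -m creep '[{"wx":0,"wy":0,"wz":0,"dx":0,"dy":0,"dz":-0.3,"grip":3.5},{"wx":0,"wy":0,"wz":0,"dx":0,"dy":0,"dz":-0.5,"grip":3.5},{"wx":0,"wy":0,"wz":0,"dx":0,"dy":0,"dz":-0.7,"grip":3.5},{"wx":0,"wy":0,"wz":0,"dx":0,"dy":0,"dz":-0.7,"grip":3.5}]'
python3 -m creep '[{"wx":0,"wy":0,"wz":0,"dx":0,"dy":0,"dz":-0.1,"grip":3.5},{"wx":0,"wy":0,"wz":0,"dx":0,"dy":0,"dz":-0.2,"grip":3.5}]'
python3 log.py
```

```text
t: 27.15
position: [538.9, 12.5, 112.7]
tool_rot: [180.0, 30.0, 172.2]
contact_force: [0.0, 0.2, -2.3]
width: 0.487
gripper_force: 47.0
t: 27.35
position: [539.1, 12.6, 111.6]
tool_rot: [180.0, 30.1, 172.3]
contact_force: [-7.4, -2.3, 14.8]
width: 0.479
gripper_force: 48.9
LOG 27.35 [539.1  12.6 111.6] [180.   30.1 172.3] j [ 25.  61. -69. 138. 113.  71. -37.]
```

```bash

python3 -m creep '[{"wx":0,"wy":0,"wz":0,"dx":0,"dy":0,"dz":0.1,"grip":8},{"wx":0,"wy":0,"wz":0,"dx":0,"dy":0,"dz":0.1,"grip":8},{"wx":0,"wy":0,"wz":0,"dx":0,"dy":0,"dz":0.1,"grip":8},{"wx":0,"wy":0,"wz":0,"dx":0,"dy":0,"dz":0.1,"grip":8},{"wx":0,"wy":0,"wz":0,"dx":-1,"dy":0.1,"dz":1.8,"grip":8.5},{"wx":0,"wy":0,"wz":0,"dx":-2.2,"dy":0.3,"dz":3.8,"grip":8.5},{"wx":0,"wy":0,"wz":0,"dx":-3.5,"dy":0.5,"dz":6,"grip":8.5},{"wx":0,"wy":0,"wz":0,"dx":-5,"dy":0.7,"dz":8,"grip":8.5}]'
python3 log.py; python3 tgt.py -8 70 482 20 93 flip; python3 bot.py 543 11 30
```

```text
t: 28.15
position: [488.4, 19.9, 191.2]
tool_rot: [179.9, 30.0, 172.2]
contact_force: [0.5, 0.1, 0.3]
width: 0.999
gripper_force: 0.0
LOG 28.15 [488.4  19.9 191.2] [179.9  30.  172.2] j [ 26.  49. -76. 142. 101.  66. -38.]
target rot [180.  20. 172.] w [ 0.023  0.173 -0.004] angle 10.0 TCP [488.3  19.1  75.4] shift cm [-1.000e-02 -8.000e-02 -1.157e+01]
[274.28107284 171.97161111] [244.46808373 163.09600205]
70 78
top@145 [543.1  11.5 172. ]
side@135 [542.3  12.5 165. ]
tri [543.9  10.9 164. ]
```

```bash

python3 -m creep '[{"wx":0.01,"wy":0.08,"wz":0,"dx":-0.3,"dy":0,"dz":-1,"grip":1.5},{"wx":0.023,"wy":0.173,"wz":0,"dx":-0.3,"dy":0,"dz":-3,"grip":1.5},{"wx":0.023,"wy":0.173,"wz":0,"dx":-0.3,"dy":-0.1,"dz":-5,"grip":1.5},{"wx":0.023,"wy":0.173,"wz":0,"dx":-0.2,"dy":-0.1,"dz":-8,"grip":1.5},{"wx":0.023,"wy":0.173,"wz":0,"dx":-0.2,"dy":-0.1,"dz":-10.5,"grip":1.5},{"wx":0.023,"wy":0.173,"wz":0,"dx":-0.1,"dy":-0.1,"dz":-11.8,"grip":1.5},{"wx":0.023,"wy":0.173,"wz":0,"dx":0,"dy":-0.1,"dz":-11.8,"grip":1.5}]'
python3 log.py
```

```text
t: 28.95
position: [487.8, 18.3, 69.5]
tool_rot: [-179.9, 19.7, 172.3]
contact_force: [0.3, 0.2, -0.3]
width: 0.179
gripper_force: 0.0
LOG 28.95 [487.8  18.3  69.5] [-179.9   19.7  172.3] j [ 24.  63. -67. 137. 106.  65. -34.]
```

```bash

python3 -m creep '[{"wx":0,"wy":-0.03,"wz":0,"dx":0.7,"dy":-0.1,"dz":0,"grip":1.5},{"wx":-0.008,"wy":-0.06,"wz":0,"dx":1.4,"dy":-0.2,"dz":0,"grip":1.5},{"wx":-0.013,"wy":-0.1,"wz":0,"dx":2.1,"dy":-0.3,"dz":0,"grip":1.5},{"wx":-0.019,"wy":-0.14,"wz":0,"dx":2.8,"dy":-0.4,"dz":0,"grip":1.5},{"wx":-0.025,"wy":-0.18,"wz":0,"dx":3.5,"dy":-0.5,"dz":0,"grip":1.5},{"wx":-0.03,"wy":-0.22,"wz":0,"dx":4.2,"dy":-0.6,"dz":0,"grip":1.5},{"wx":-0.036,"wy":-0.26,"wz":0,"dx":5,"dy":-0.7,"dz":0,"grip":1.5},{"wx":-0.036,"wy":-0.26,"wz":0,"dx":5.8,"dy":-0.82,"dz":0,"grip":1.5}]'
python3 log.py;python3 bot.py 590 4 30; python3 tgt.py -8 40 590 3 85 flip
```

```text
t: 29.75
position: [545.8, 10.9, 71.5]
tool_rot: [-179.9, 34.9, 172.5]
contact_force: [-2.1, 0.6, -0.5]
width: 0.177
gripper_force: 0.9
LOG 29.75 [545.8  10.9  71.5] [-179.9   34.9  172.5] j [ 22.  69. -65. 141. 124.  80. -44.]
[276.08969224 156.64895584] [230.61476597 159.22477779]
42 69
top@145 [579.1   6.3 172. ]
side@135 [586.    8.5 165. ]
tri [584.4   6.2 163. ]
target rot [-180.   50.  172.] w [-0.036 -0.258 -0.003] angle 14.9 TCP [604.2   1.   73. ] shift cm [ 5.63 -0.92  0.03]
```

```bash

python3 -m creep '[{"wx":-0.005,"wy":-0.04,"wz":0,"dx":0.7,"dy":-0.1,"dz":0,"grip":1.5},{"wx":-0.01,"wy":-0.08,"wz":0,"dx":1.4,"dy":-0.2,"dz":0,"grip":1.5},{"wx":-0.017,"wy":-0.12,"wz":0,"dx":2.1,"dy":-0.3,"dz":0,"grip":1.5},{"wx":-0.022,"wy":-0.16,"wz":0,"dx":2.8,"dy":-0.4,"dz":0,"grip":1.5},{"wx":-0.03,"wy":-0.21,"wz":0,"dx":3.5,"dy":-0.5,"dz":0,"grip":1.5},{"wx":-0.036,"wy":-0.26,"wz":0,"dx":4.2,"dy":-0.6,"dz":0,"grip":1.5},{"wx":-0.036,"wy":-0.26,"wz":0,"dx":4.9,"dy":-0.7,"dz":0,"grip":1.5},{"wx":-0.036,"wy":-0.26,"wz":0,"dx":5.4,"dy":-0.77,"dz":0,"grip":1.5}]'
python3 log.py;python3 bot.py 640 0 30; python3 tgt.py -8 38 602 1 80 flip
```

```text
t: 30.65
position: [601.4, 2.6, 72.5]
tool_rot: [-179.9, 50.0, 172.3]
contact_force: [-1.0, 1.0, 0.6]
width: 0.175
gripper_force: 1.0
LOG 30.65 [601.4   2.6  72.5] [-179.9   50.   172.3] j [ 19.  76. -59. 142. 142.  97. -49.]
[276.83744714 140.64436586] [215.84779587 155.78837784]
0 0
target rot [-180.   52.  172.] w [-0.004 -0.032 -0.002] angle 1.8 TCP [616.6  -1.1  68.5] shift cm [ 1.44 -0.31 -0.5 ]
```

```bash

python3 -m creep '[{"wx":-0.003,"wy":-0.03,"wz":0,"dx":0.5,"dy":-0.07,"dz":0,"grip":1.5},{"wx":-0.004,"wy":-0.05,"wz":0,"dx":0.9,"dy":-0.13,"dz":-0.1,"grip":1.5},{"wx":-0.004,"wy":-0.05,"wz":0,"dx":1.1,"dy":-0.15,"dz":-0.2,"grip":1.5}]'
python3 -m creep '[{"wx":0,"wy":0,"wz":0,"dx":0.2,"dy":-0.03,"dz":0,"grip":1.5},{"wx":0,"wy":0,"wz":0,"dx":0.3,"dy":-0.04,"dz":0,"grip":1.5}]'
python3 log.py
python3 - <<'E'
from h import *; from plant import arm
S=arm.get_image("side");T=arm.get_image("top")
cv2.imwrite("pics/push.png",np.hstack([cv2.resize(T["pixels"][90:200,210:340,::-1],(390,330),interpolation=cv2.INTER_CUBIC),cv2.resize(S["pixels"][90:240,155:305,::-1],(390,330),interpolation=cv2.INTER_CUBIC)]))
E
```

```text
t: 31.05
position: [611.7, 1.0, 70.0]
tool_rot: [179.9, 52.9, 172.2]
contact_force: [-2.3, 0.8, -0.9]
width: 0.173
gripper_force: 0.9
t: 31.25
position: [615.0, 0.7, 70.6]
tool_rot: [179.8, 52.9, 172.1]
contact_force: [-2.2, -0.3, 0.0]
width: 0.173
gripper_force: 0.9
LOG 31.25 [615.    0.7  70.6] [179.8  52.9 172.1] j [ 19.  78. -57. 141. 146.  99. -48.]
```

View pics/push.png

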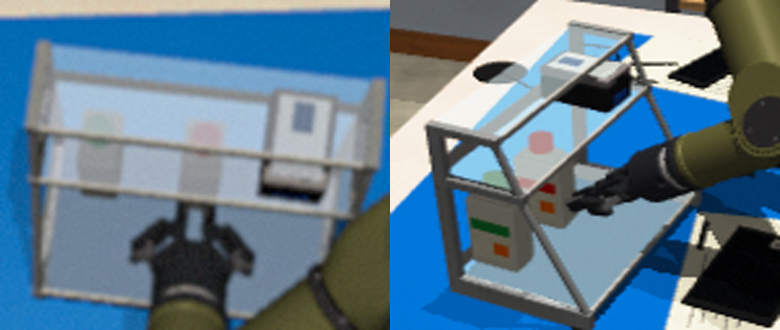

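The bottle is upright on the lower tier between the boards, red cap at top crop (203,135), squarely beside the green one and nearly at the back. I keep pushing in small steps until the force rises.

```bash

python3 -m creep '[{"wx":0,"wy":0,"wz":0,"dx":0.2,"dy":-0.03,"dz":0,"grip":1.5},{"wx":0,"wy":0,"wz":0,"dx":0.3,"dy":-0.04,"dz":0,"grip":1.5}]' | grep -E "pos|cont"
python3 -m creep '[{"wx":0,"wy":0,"wz":0,"dx":0.2,"dy":-0.03,"dz":0,"grip":1.5},{"wx":0,"wy":0,"wz":0,"dx":0.2,"dy":-0.03,"dz":0,"grip":1.5}]'| grep -E "pos|cont"
```

```text
position: [617.9, 0.5, 70.5]
contact_force: [-2.5, -0.1, 1.2]
position: [619.3, 0.5, 70.3]
contact_force: [-3.3, 1.0, 1.0]
```

```bash

python3 -m creep '[{"wx":0,"wy":0,"wz":0,"dx":0.2,"dy":-0.03,"dz":0,"grip":1.5},{"wx":0,"wy":0,"wz":0,"dx":0.2,"dy":-0.03,"dz":0,"grip":1.5}]' | grep -E "pos|cont"
python3 -m creep '[{"wx":0,"wy":0,"wz":0,"dx":0.2,"dy":-0.03,"dz":0,"grip":1.5},{"wx":0,"wy":0,"wz":0,"dx":0.2,"dy":-0.03,"dz":0,"grip":1.5}]'| grep -E "pos|cont"
```

```text
position: [619.4, 0.7, 69.9]
contact_force: [-13.0, 0.7, 5.3]
position: [619.5, 0.8, 69.5]
contact_force: [-23.5, 2.3, 10.5]
```

```bash

python3 -m creep '[{"wx":0,"wy":0,"wz":0,"dx":-0.6,"dy":0.08,"dz":0,"grip":1.5},{"wx":0.005,"wy":0.04,"wz":0,"dx":-2,"dy":0.3,"dz":0,"grip":1.5},{"wx":0.01,"wy":0.1,"wz":0,"dx":-4,"dy":0.6,"dz":0,"grip":1.5},{"wx":0.02,"wy":0.16,"wz":0,"dx":-6,"dy":0.8,"dz":0,"grip":1.5},{"wx":0.03,"wy":0.22,"wz":0,"dx":-8,"dy":1.1,"dz":0,"grip":1.5},{"wx":0.045,"wy":0.34,"wz":0,"dx":-10,"dy":1.4,"dz":0.5,"grip":1.5},{"wx":0.055,"wy":0.44,"wz":0,"dx":-12,"dy":1.7,"dz":2,"grip":1.5},{"wx":0.065,"wy":0.55,"wz":0,"dx":-12.5,"dy":1.8,"dz":6,"grip":1.5}]'
python3 log.py
python3 -m creep '[{"wx":0,"wy":0,"wz":0,"dx":-0.3,"dy":0,"dz":5,"grip":8.5},{"wx":0,"wy":0,"wz":0,"dx":-0.3,"dy":0,"dz":10,"grip":8.5},{"wx":0,"wy":0,"wz":0,"dx":-0.3,"dy":-2,"dz":15,"grip":8.5},{"wx":0,"wy":0,"wz":0,"dx":-0.5,"dy":-5,"dz":18,"grip":8.5},{"wx":0,"wy":0,"wz":0,"dx":-1,"dy":-9,"dz":20,"grip":8.5},{"wx":0,"wy":0,"wz":0,"dx":-2,"dy":-14,"dz":20,"grip":8.5},{"wx":0,"wy":0,"wz":0,"dx":-3,"dy":-18.5,"dz":20,"grip":8.5},{"wx":0,"wy":0,"wz":0,"dx":-4,"dy":-23,"dz":20,"grip":8.5}]'
python3 log.py
python3 bot.py 653 1 30
python3 tgt.py 10.5 60 375 -304 130; python3 tgt.py 10.5 60 375 -304 130 flip
```

```text
t: 32.95
position: [496.2, 16.2, 123.1]
tool_rot: [-179.2, 21.4, 172.8]
contact_force: [0.8, -2.5, -1.6]
width: 0.176
gripper_force: 0.0
LOG 32.95 [496.2  16.2 123.1] [-179.2   21.4  172.8] j [ 26.  56. -69. 136. 100.  62. -29.]
t: 33.75
position: [458.3, -217.0, 324.9]
tool_rot: [-179.0, 22.0, 172.7]
contact_force: [-0.1, 0.1, 0.5]
width: 0.994
gripper_force: 0.0
LOG 33.75 [ 458.3 -217.   324.9] [-179.    22.   172.7] j [ 75.  34. -82. 120.  58.  45.  44.]
[276.35391002 136.54345922] [211.82117967 155.2489585 ]
0 0
target rot [180.  -30.   10.5] w [ 1.257e+00  1.000e-03 -2.559e+00] angle 163.3 TCP [ 384.2 -302.3  113.8] shift cm [ -7.19  -7.96 -20.89]
target rot [-180.    30.  -169.5] w [ 0.019 -0.145  0.332] angle 20.8 TCP [ 384.2 -302.3  113.8] shift cm [ -7.19  -7.96 -20.89]
```

```bash

python3 -m creep '[{"wx":0,"wy":-0.04,"wz":0.06,"dx":-1.5,"dy":-2,"dz":-2,"grip":8.5},{"wx":0,"wy":-0.08,"wz":0.12,"dx":-3,"dy":-4,"dz":-5,"grip":8.5},{"wx":0.01,"wy":-0.12,"wz":0.2,"dx":-5,"dy":-6,"dz":-9,"grip":8.5},{"wx":0.015,"wy":-0.16,"wz":0.28,"dx":-7,"dy":-8,"dz":-13,"grip":8.5},{"wx":0.02,"wy":-0.2,"wz":0.33,"dx":-9,"dy":-8.2,"dz":-17,"grip":8.5},{"wx":0.02,"wy":-0.22,"wz":0.33,"dx":-10,"dy":-8.3,"dz":-19,"grip":8.5},{"wx":0.02,"wy":-0.22,"wz":0.33,"dx":-10,"dy":-8.3,"dz":-19,"grip":8.5}]'
python3 log.py
python3 tgt.py 10.2 55 370 -303 36 flip
python3 - <<'E'
from h import *; from plant import arm
yel=lambda h,s,v:(h>22)&(h<35)&(s>150)&(v>120)
T=arm.get_image("top");S=arm.get_image("side")
a=blob(T,(355,200,390,225),yel);b=blob(S,(290,145,325,160),yel);print(len(a),len(b))
if len(b):print(onz(S,b.mean(0),52))
if len(a):print(onz(T,a.mean(0),52))
cv2.imwrite("pics/case.png",np.hstack([cv2.resize(T["pixels"][180:260,320:420,::-1],(390,312),interpolation=cv2.INTER_CUBIC),cv2.resize(S["pixels"][110:190,260:360,::-1],(390,312),interpolation=cv2.INTER_CUBIC)]))
E
```

```text
t: 34.55
position: [356.0, -296.4, 130.3]
tool_rot: [179.5, 34.3, -169.2]
contact_force: [0.2, 0.7, -0.0]
width: 0.995
gripper_force: 0.0
LOG 34.55 [ 356.  -296.4  130.3] [ 179.5   34.3 -169.2] j [ 94.  62. -73. 137. 110.  30.  44.]
target rot [-180.    35.  -169.8] w [-0.005 -0.013 -0.015] angle 1.2 TCP [ 380.6 -301.1   20.7] shift cm [  2.45  -0.47 -10.96]
48 23
[[ 418.05011708 -295.94510978   52.        ]]
[[ 420.77984096 -293.97541467   52.        ]]
```

View pics/case.png

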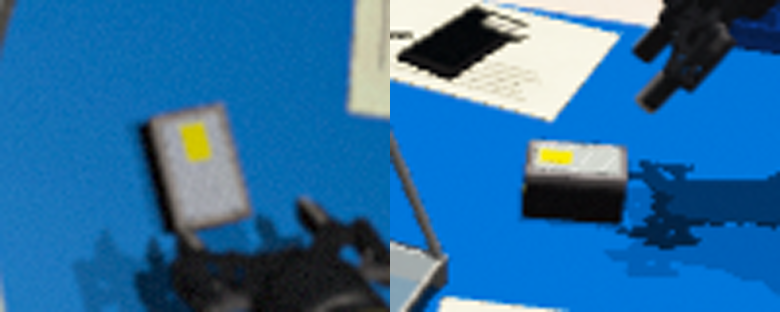

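The lid corners are at top crop (152,122), (222,103), (248,212) and (175,228), and the open fingers are just in front of the near end.

```bash
python3 - <<'E'
from h import *
T=pickle.load(open("im0.pkl","rb"))["top"]
p=np.array([(152,122),(222,103),(248,212),(175,228)],float);p=(p+.5)/3.9-.5+[320,180]
W=onz(T,p,52)[:,:2];print(W.round(1).tolist(),W.mean(0).round(1),[np.linalg.norm(W[i]-W[i-1]).round(1) for i in range(4)])
u=W[0]+W[1]-W[2]-W[3];print(np.degrees(np.arctan2(u[1],u[0])))
E
```

```text
[[438.0, -259.6], [452.4, -318.0], [363.0, -331.3], [351.5, -271.5]] [ 401.3 -295.1] [np.float64(87.3), np.float64(60.1), np.float64(90.3), np.float64(60.9)]
8.113217201588249
```

```bash

python3 -m creep '[{"wx":0,"wy":0,"wz":-0.03,"dx":0,"dy":-0.2,"dz":-3,"grip":8.5},{"wx":0,"wy":-0.01,"wz":-0.035,"dx":0.3,"dy":-0.3,"dz":-6,"grip":8.5},{"wx":0,"wy":-0.01,"wz":-0.035,"dx":1,"dy":-0.3,"dz":-8.5,"grip":8.5},{"wx":0,"wy":-0.01,"wz":-0.035,"dx":1.8,"dy":-0.3,"dz":-10.2,"grip":8.5},{"wx":0,"wy":-0.01,"wz":-0.035,"dx":2.4,"dy":-0.3,"dz":-11,"grip":8.5},{"wx":0,"wy":-0.01,"wz":-0.035,"dx":2.4,"dy":-0.3,"dz":-11,"grip":8.5}]'
python3 tgt.py 9 55 369 -301 36 flip
```

```text
t: 35.25
position: [385.3, -301.1, 25.5]
tool_rot: [-179.7, 35.1, -170.5]
contact_force: [0.1, -0.1, 0.2]
width: 0.994
gripper_force: 0.0
target rot [-180.   35. -171.] w [ 0.005  0.003 -0.005] angle 0.4 TCP [ 379.6 -299.3   20.7] shift cm [-0.57  0.18 -0.48]
```

Grip it, lift a little, and check the hold.

```bash

python3 -m creep '[{"wx":0.005,"wy":0,"wz":-0.005,"dx":-0.5,"dy":0.15,"dz":-0.4,"grip":8.5},{"wx":0.005,"wy":0,"wz":-0.005,"dx":-0.5,"dy":0.15,"dz":-0.4,"grip":5.5},{"wx":0.005,"wy":0,"wz":-0.005,"dx":-0.5,"dy":0.15,"dz":-0.4,"grip":5.5},{"wx":0.005,"wy":0,"wz":-0.005,"dx":-0.5,"dy":0.15,"dz":-0.4,"grip":5.5},{"wx":0.005,"wy":0,"wz":-0.005,"dx":-0.5,"dy":0.15,"dz":-0.4,"grip":5.5},{"wx":0.005,"wy":0,"wz":-0.005,"dx":-0.5,"dy":0.15,"dz":-0.4,"grip":5.5},{"wx":0.005,"wy":0,"wz":-0.005,"dx":-0.5,"dy":0.15,"dz":-0.4,"grip":5.5}]' 60
python3 log.py
python3 -m creep '[{"wx":0,"wy":0,"wz":0,"dx":0,"dy":0,"dz":1,"grip":5.5},{"wx":0,"wy":0,"wz":0,"dx":0,"dy":0,"dz":4,"grip":5.5},{"wx":0,"wy":0,"wz":0,"dx":0,"dy":0,"dz":8,"grip":5.5},{"wx":0,"wy":0,"wz":0,"dx":0,"dy":0,"dz":12,"grip":5.5},{"wx":0,"wy":0,"wz":0,"dx":0.5,"dy":0.5,"dz":16,"grip":5.5},{"wx":0,"wy":0,"wz":0,"dx":1,"dy":1,"dz":20,"grip":5.5},{"wx":0,"wy":0,"wz":0,"dx":2,"dy":2,"dz":23,"grip":5.5},{"wx":0,"wy":0,"wz":0,"dx":3,"dy":4,"dz":24,"grip":5.5}]'
python3 log.py
```

```text
t: 35.95
position: [377.8, -299.5, 21.2]
tool_rot: [179.9, 35.1, -171.1]
contact_force: [-4.2, -1.9, 6.0]
width: 0.712
gripper_force: 66.6
LOG 35.95 [ 377.8 -299.5   21.2] [ 179.9   35.1 -171.1] j [ 91.  81. -71. 137. 127.  45.  37.]
t: 36.75
position: [409.1, -259.5, 263.7]
tool_rot: [-179.8, 35.2, -171.2]
contact_force: [0.7, 0.4, -2.8]
width: 0.718
gripper_force: 66.4
LOG 36.75 [ 409.1 -259.5  263.7] [-179.8   35.2 -171.2] j [ 90.  41. -74. 132.  81.  18.  54.]
```

```bash

python3 -m creep '[{"wx":0,"wy":0,"wz":-0.04,"dx":1,"dy":4,"dz":0,"grip":5.5},{"wx":0,"wy":0,"wz":-0.08,"dx":2,"dy":8,"dz":0,"grip":5.5},{"wx":0,"wy":0,"wz":-0.12,"dx":3.5,"dy":12.5,"dz":0,"grip":5.5},{"wx":0,"wy":0,"wz":-0.16,"dx":5,"dy":17,"dz":0,"grip":5.5},{"wx":0,"wy":0,"wz":-0.2,"dx":6.5,"dy":21.5,"dz":-1,"grip":5.5},{"wx":0,"wy":0,"wz":-0.24,"dx":8,"dy":26,"dz":-2,"grip":5.5},{"wx":0,"wy":0,"wz":-0.29,"dx":9.5,"dy":30.5,"dz":-3,"grip":5.5},{"wx":0,"wy":0,"wz":-0.293,"dx":9.6,"dy":30.8,"dz":-3,"grip":5.5}]'
python3 log.py
python3 - <<'E'
from plant import arm;import numpy as np
from h import *
r=np.load("rack.npy");c,s=np.cos(r[2]),np.sin(r[2]);p=arm.state()["position"];d=p[:2]-r[:2];print("TCP rack",c*d[0]+s*d[1],-s*d[0]+c*d[1],p[2])
S=arm.get_image("side");T=arm.get_image("top")
cv2.imwrite("pics/pre.png",np.hstack([cv2.resize(T["pixels"][90:200,210:340,::-1],(390,330),interpolation=cv2.INTER_CUBIC),cv2.resize(S["pixels"][80:230,155:305,::-1],(390,330),interpolation=cv2.INTER_CUBIC)]))
yel=lambda h,s,v:(h>22)&(h<35)&(s>130)&(v>100)
a=blob(T,(230,120,320,190),yel);b=blob(S,(170,80,300,220),yel);print(len(a),len(b))
if len(a) and len(b):print(tri(T,a.mean(0),S,b.mean(0)))
E
```

```text
t: 37.55
position: [479.5, -19.9, 237.6]
tool_rot: [179.9, 35.0, 172.1]
contact_force: [1.5, -0.8, -1.9]
width: 0.717
gripper_force: 66.3
LOG 37.55 [479.5 -19.9 237.6] [179.9  35.  172.1] j [ 35.  43. -80. 145. 103.  64. -36.]
TCP rack -123.31081843327964 -46.187806230276664 237.60003247058904
69 34
[518.95225059  -6.75539584 283.29335315]
```

View pics/pre.png

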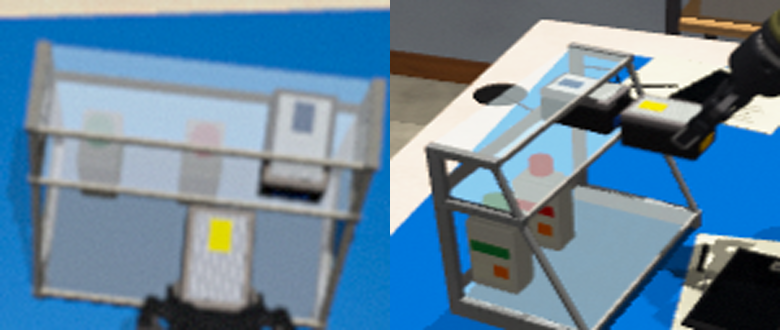

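The case is held level and lid up, a short end towards the rack, in front of the upper tier; the yellow tag is at top crop (220,235). The move stopped a bit short, so I finish it and check numerically from here.

```bash
cat > rk.py <<'E'
from plant import arm;import numpy as np
from h import *
r=np.load("rack.npy");c,s=np.cos(r[2]),np.sin(r[2])
def loc(p):
    d=np.array(p[:2])-r[:2];return np.round([c*d[0]+s*d[1],-s*d[0]+c*d[1],p[2]],1)
if __name__=="__main__":
    S=arm.get_image("side");T=arm.get_image("top");st=arm.state()
    print("TCP rack",loc(st["position"]),st["tool_rot"].round(1),st["contact_force"].round(1))
    yel=lambda h,s,v:(h>20)&(h<36)&(s>60)&(v>90)
    a=blob(T,(230,110,320,190),yel);b=blob(S,(165,80,300,220),yel);print(len(a),len(b))
    if len(a) and len(b):print("tag",loc(tri(T,a.mean(0),S,b.mean(0))),"onz",loc(onz(T,a.mean(0),st["position"][2]-21+52)[0]),loc(onz(S,b.mean(0),st["position"][2]-21+52)[0]))
E
python3 -m creep '[{"wx":0,"wy":0,"wz":0,"dx":1,"dy":2,"dz":-0.2,"grip":5.5},{"wx":0,"wy":0,"wz":0,"dx":2,"dy":4,"dz":-0.4,"grip":5.5},{"wx":0,"wy":0,"wz":0,"dx":2.6,"dy":6.8,"dz":-0.5,"grip":5.5},{"wx":0,"wy":0,"wz":0,"dx":2.6,"dy":6.8,"dz":-0.5,"grip":5.5},{"wx":0,"wy":0,"wz":0,"dx":2.6,"dy":6.8,"dz":-0.5,"grip":5.5}]'
python3 rk.py
```

```text
t: 38.15
position: [505.9, 47.3, 233.1]
tool_rot: [179.8, 35.0, 172.2]
contact_force: [-0.8, -1.2, -2.7]
width: 0.715
gripper_force: 67.0
TCP rack [-106.3   22.4  232.9] [179.9  35.  172.1] [-0.7 -0.4 -2.1]
85 48
tag [-62.9  23.3 264.5] onz [-61.7  23.6 263.9] [-63.6  22.5 263.9]
```

```bash

python3 -m creep '[{"wx":0,"wy":0,"wz":0,"dx":0.5,"dy":0,"dz":-0.8,"grip":5.5},{"wx":0,"wy":0,"wz":0,"dx":1.5,"dy":-0.1,"dz":-0.8,"grip":5.5},{"wx":0,"wy":0,"wz":0,"dx":3,"dy":-0.3,"dz":-0.8,"grip":5.5},{"wx":0,"wy":0,"wz":0,"dx":4.5,"dy":-0.5,"dz":-0.8,"grip":5.5},{"wx":0,"wy":0,"wz":0,"dx":6,"dy":-0.75,"dz":-0.8,"grip":5.5},{"wx":0,"wy":0,"wz":0,"dx":7.5,"dy":-0.95,"dz":-0.8,"grip":5.5},{"wx":0,"wy":0,"wz":0,"dx":8.8,"dy":-1.15,"dz":-0.8,"grip":5.5},{"wx":0,"wy":0,"wz":0,"dx":8.8,"dy":-1.15,"dz":-0.8,"grip":5.5}]'
python3 rk.py
```

```text
t: 39.05
position: [595.8, 33.3, 224.2]
tool_rot: [179.8, 35.1, 171.8]
contact_force: [0.6, 0.0, -2.5]
width: 0.714
gripper_force: 66.9
TCP rack [-17.5  23.6 224.1] [179.8  35.  172. ] [ 0.1  0.2 -3. ]
95 14
tag [-38.  -82.9 146.7] onz [-121.3  -89.6  255.1] [-68.4  73.9 255.1]
```

```bash

python3 -m creep '[{"wx":0,"wy":0,"wz":0,"dx":0.4,"dy":-0.06,"dz":-0.2,"grip":5.5},{"wx":0,"wy":0,"wz":0,"dx":0.9,"dy":-0.13,"dz":-0.3,"grip":5.5},{"wx":0,"wy":0,"wz":0,"dx":1.4,"dy":-0.2,"dz":-0.3,"grip":5.5},{"wx":0,"wy":0,"wz":0,"dx":1.9,"dy":-0.27,"dz":-0.3,"grip":5.5},{"wx":0,"wy":0,"wz":0,"dx":1.9,"dy":-0.27,"dz":-0.3,"grip":5.5}]' | grep -E "pos|cont"
python3 -m creep '[{"wx":0,"wy":0,"wz":0,"dx":0,"dy":0,"dz":-0.1,"grip":5.5},{"wx":0,"wy":0,"wz":0,"dx":0,"dy":0,"dz":-0.2,"grip":5.5}]' | grep -E "pos|cont"
python3 rk.py
```

```text
position: [614.5, 32.5, 222.1]
contact_force: [0.4, 0.6, -2.6]
position: [613.5, 32.8, 219.9]
contact_force: [-0.2, 0.7, -2.5]
TCP rack [  2.   24.7 219.8] [179.8  35.1 172.1] [-1.1  0.2 -1.9]
441 18
tag [ -6.9 -32.3 228.5] onz [-112.3  -68.9  250.8] [ 45.6  23.8 250.8]
```

```bash

python3 -m creep '[{"wx":0,"wy":0,"wz":0,"dx":0,"dy":0,"dz":-0.1,"grip":5.5},{"wx":0,"wy":0,"wz":0,"dx":0,"dy":0,"dz":-0.1,"grip":5.5}]' | grep -E "pos|cont"
python3 -m creep '[{"wx":0,"wy":0,"wz":0,"dx":0.2,"dy":-0.03,"dz":0,"grip":5.5},{"wx":0,"wy":0,"wz":0,"dx":0.3,"dy":-0.04,"dz":0,"grip":5.5},{"wx":0,"wy":0,"wz":0,"dx":0.3,"dy":-0.04,"dz":0,"grip":5.5}]' | grep -E "pos|cont"
```

```text
position: [613.7, 32.9, 219.3]
contact_force: [-1.1, -0.7, -1.4]
position: [617.1, 32.6, 219.3]
contact_force: [0.3, 0.8, -0.6]
```

```bash

python3 -m creep '[{"wx":0,"wy":0,"wz":0,"dx":0.1,"dy":-0.01,"dz":-0.1,"grip":5.5},{"wx":0,"wy":0,"wz":0,"dx":0.2,"dy":-0.03,"dz":-0.1,"grip":5.5}]' | grep -E "pos|cont"
python3 -m creep '[{"wx":0,"wy":0,"wz":0,"dx":0.2,"dy":-0.03,"dz":0,"grip":5.5},{"wx":0,"wy":0,"wz":0,"dx":0.2,"dy":-0.03,"dz":0,"grip":5.5}]' | grep -E "pos|cont"
```

```text
position: [618.6, 32.6, 219.2]
contact_force: [-6.4, -0.6, 8.3]
position: [619.9, 32.6, 219.3]
contact_force: [-11.4, 0.6, 10.7]
```

```bash

python3 -m creep '[{"wx":0,"wy":0,"wz":0,"dx":0.2,"dy":-0.03,"dz":0,"grip":5.5},{"wx":0,"wy":0,"wz":0,"dx":0.2,"dy":-0.03,"dz":0,"grip":5.5}]' | grep -E "pos|cont"
python3 -m creep '[{"wx":0,"wy":0,"wz":0,"dx":0.15,"dy":-0.02,"dz":0,"grip":5.5},{"wx":0,"wy":0,"wz":0,"dx":0.15,"dy":-0.02,"dz":0,"grip":5.5}]' | grep -E "pos|cont"
```

```text
position: [619.9, 32.6, 219.2]
contact_force: [-21.6, -0.1, 18.1]
position: [619.9, 32.6, 219.2]
contact_force: [-29.1, -0.1, 23.3]
```

```bash

python3 -m creep '[{"wx":0,"wy":0,"wz":0,"dx":-0.25,"dy":0.03,"dz":0.1,"grip":5.5},{"wx":0,"wy":0,"wz":0,"dx":-0.25,"dy":0.03,"dz":0.1,"grip":8},{"wx":0,"wy":0,"wz":0,"dx":-0.25,"dy":0.03,"dz":0.1,"grip":8},{"wx":0,"wy":0,"wz":0,"dx":-0.25,"dy":0.03,"dz":0.1,"grip":8},{"wx":0,"wy":0,"wz":0,"dx":-0.25,"dy":0.03,"dz":0.1,"grip":8},{"wx":0,"wy":0,"wz":0,"dx":-2,"dy":0.3,"dz":0.8,"grip":8},{"wx":0,"wy":0,"wz":0,"dx":-4,"dy":0.6,"dz":1.5,"grip":8},{"wx":0,"wy":0,"wz":0,"dx":-6.5,"dy":0.9,"dz":2,"grip":8}]'
python3 rk.py
python3 -m creep '[{"wx":0,"wy":0,"wz":0,"dx":0,"dy":0,"dz":0,"grip":2.5},{"wx":0,"wy":0,"wz":0,"dx":0,"dy":0,"dz":0,"grip":2.5},{"wx":0,"wy":0,"wz":0,"dx":0,"dy":0,"dz":-1,"grip":2.5},{"wx":0,"wy":0,"wz":0,"dx":0,"dy":0,"dz":-1.5,"grip":2.5},{"wx":0,"wy":0,"wz":0,"dx":0,"dy":0,"dz":-1.5,"grip":2.5},{"wx":0,"wy":0,"wz":0,"dx":0,"dy":0,"dz":-1.5,"grip":2.5}]'
python3 rk.py
```

```text
t: 42.05
position: [559.3, 40.4, 238.4]
tool_rot: [179.7, 35.1, 171.9]
contact_force: [-0.3, 0.8, -0.6]
width: 0.938
gripper_force: 0.0
TCP rack [-54.7  25.1 238.5] [179.9  35.1 172.4] [ 1.   0.1 -0.3]
30 18
tag [ 27.9  16.1 213.6] onz [ 44.5  25.8 269.5] [-60.2 101.  269.5]
t: 42.75
position: [559.2, 40.4, 222.5]
tool_rot: [179.8, 35.0, 172.1]
contact_force: [0.1, 0.8, 0.4]
width: 0.293
gripper_force: 0.0
TCP rack [-52.7  24.7 223. ] [179.8  35.1 172.1] [ 0.1  0.  -0. ]
31 19
tag [ 28.7  15.8 212.7] onz [ 51.   25.6 254. ] [-48.5  80.7 254. ]
```

```bash

python3 -m creep '[{"wx":0,"wy":0,"wz":0,"dx":0.8,"dy":-0.11,"dz":0,"grip":2.5},{"wx":0,"wy":0,"wz":0,"dx":1.6,"dy":-0.22,"dz":0,"grip":2.5},{"wx":0,"wy":0,"wz":0,"dx":2.2,"dy":-0.3,"dz":0,"grip":2.5},{"wx":0,"wy":0,"wz":0,"dx":2.6,"dy":-0.36,"dz":0,"grip":2.5},{"wx":0,"wy":0,"wz":0,"dx":2.6,"dy":-0.36,"dz":0,"grip":2.5}]' | grep -E "pos|cont"
python3 -m creep '[{"wx":0,"wy":0,"wz":0,"dx":0.2,"dy":-0.03,"dz":0,"grip":2.5},{"wx":0,"wy":0,"wz":0,"dx":0.4,"dy":-0.06,"dz":0,"grip":2.5},{"wx":0,"wy":0,"wz":0,"dx":0.4,"dy":-0.06,"dz":0,"grip":2.5}]' | grep -E "pos|cont"
python3 -m creep '[{"wx":0,"wy":0,"wz":0,"dx":0.2,"dy":-0.03,"dz":0,"grip":2.5},{"wx":0,"wy":0,"wz":0,"dx":0.2,"dy":-0.03,"dz":0,"grip":2.5}]' | grep -E "pos|cont"
```

```text
position: [585.8, 36.4, 223.0]
contact_force: [-0.8, -0.8, -0.3]
position: [589.3, 36.1, 223.0]
contact_force: [-0.0, 0.2, -0.5]
position: [590.0, 36.1, 222.8]
contact_force: [-5.1, -0.5, 2.2]
```

```bash

python3 -m creep '[{"wx":0,"wy":0,"wz":0,"dx":0.15,"dy":-0.02,"dz":0,"grip":2.5},{"wx":0,"wy":0,"wz":0,"dx":0.15,"dy":-0.02,"dz":0,"grip":2.5}]' | grep -E "pos|cont"
python3 -m creep '[{"wx":0,"wy":0,"wz":0,"dx":0.15,"dy":-0.02,"dz":0,"grip":2.5},{"wx":0,"wy":0,"wz":0,"dx":0.15,"dy":-0.02,"dz":0,"grip":2.5}]' | grep -E "pos|cont"
```

```text
position: [590.2, 36.2, 222.6]
contact_force: [-11.6, -0.3, 7.5]
position: [590.3, 36.2, 222.5]
contact_force: [-18.4, 0.1, 12.3]
```

```bash

python3 -m creep '[{"wx":0,"wy":0,"wz":0,"dx":-0.7,"dy":0.1,"dz":0,"grip":2.5},{"wx":0,"wy":0,"wz":0,"dx":-3,"dy":0.4,"dz":0.5,"grip":2.5},{"wx":0,"wy":0,"wz":0,"dx":-6,"dy":0.8,"dz":2,"grip":2.5},{"wx":0,"wy":0,"wz":0,"dx":-9,"dy":1,"dz":5,"grip":2.5},{"wx":0,"wy":0,"wz":0,"dx":-11,"dy":-2,"dz":9,"grip":2.5},{"wx":0,"wy":0,"wz":0,"dx":-12,"dy":-6,"dz":12,"grip":2.5},{"wx":0,"wy":0,"wz":0,"dx":-12,"dy":-10,"dz":14,"grip":2.5},{"wx":0,"wy":0,"wz":0,"dx":-12,"dy":-14,"dz":14,"grip":2.5}]'
python3 -m creep '[{"wx":0,"wy":0,"wz":0,"dx":-1,"dy":-4,"dz":0,"grip":2.5},{"wx":0,"wy":0,"wz":0,"dx":-1,"dy":-8,"dz":0,"grip":2.5},{"wx":0,"wy":0,"wz":0,"dx":-1,"dy":-12,"dz":0,"grip":2.5},{"wx":0,"wy":0,"wz":0,"dx":-1,"dy":-12,"dz":0,"grip":2.5}]'|grep pos
python3 - <<'E'
from rk import *
T=arm.get_image("top");S=arm.get_image("side");K=pickle.load(open("im0.pkl","rb"))
red=lambda h,s,v:((h<10)|(h>168))&(s>40)&(v>80)
W=lambda x,y,z:np.array([r[0]+c*x-s*y,r[1]+s*x+c*y,z])
def bx(I,X,q):
    p=proj(I,X)[0];return tuple(int(v) for v in(p[0]-q,p[1]-q,p[0]+q+1,p[1]+q+1))
for n,I,z in(("top",T,175),("side",S,162)):
    b=blob(I,bx(I,W(48,-6,z),9),red);print(n,len(b),loc(onz(I,b.mean(0),z)[0]) if len(b) else "")
yel=lambda h,s,v:(h>18)&(h<38)&(s>45)&(v>90)
for n,I in(("top",T),("side",S)):
    b=blob(I,bx(I,W(50,25,250),11),yel);print("tag",n,len(b),loc(onz(I,b.mean(0),250)[0]) if len(b) else "")
# bystanders: change against first image around stock bottle, stock case, tablet
for n,X,q in(("stock bottle",W(48,100,100),12),("stock case",W(33,-94,250),14),("tablet",[380,12,9],25)):
    for m,I in(("top",T),("side",S)):
        a,b_,e,f=bx(I,X,q);D=np.abs(I["pixels"][b_:f,a:e].astype(int)-K[m]["pixels"][b_:f,a:e]).max(2);print(n,m,"changed px",(D>50).sum(),"/",D.size)
E
```

```text
t: 45.05
position: [475.6, -99.6, 365.8]
tool_rot: [-180.0, 35.5, 172.5]
contact_force: [1.4, 0.6, -1.4]
width: 0.288
gripper_force: 0.0
position: [462.9, -227.2, 361.2]
top 1 [ 29.8  -7.5 175. ]
side 12 [ 39.9  10.7 162. ]
tag top 45 [ 52.3  25.7 250. ]
tag side 25 [ 51.6  23.9 250. ]
stock bottle top changed px 0 / 625
stock bottle side changed px 0 / 625
stock case top changed px 0 / 841
stock case side changed px 0 / 841
tablet top changed px 0 / 2601
tablet side changed px 0 / 2601
```

```bash
python3 - <<'E'
from rk import *
S=arm.get_image("side");P=cv2.imread("pics/pre.png")[:,390:]
N=cv2.resize(S["pixels"][80:230,155:305,::-1],(390,330),interpolation=cv2.INTER_CUBIC)
D=np.abs(N.astype(int)-P).max(2)
# bottle body in crop coords x 125-180, y 165-255 (viewed in pre.png)
print("body changed",(D[185:255,125:185]>50).sum(),"of",70*60,"cap",(D[150:180,125:170]>50).sum())
W=lambda x,y,z:np.array([r[0]+c*x-s*y,r[1]+s*x+c*y,z])
red=lambda h,s_,v:((h<10)|(h>168))&(s_>80)&(v>80)
p=proj(S,W(48,15,100))[0];b=blob(S,tuple(int(v) for v in(p[0]-15,p[1]-20,p[0]+15,p[1]+20)),red);print(len(b),b.mean(0) if len(b) else "",p)
print(arm.state()["t"],arm.state()["contact_force"])
E
```

```text
body changed 0 of 4200 cap 989
24 [214.95833 175.75   ] [209.62923609 174.74373347]
45.6 [ 0.44237133 -0.05073922  0.6447527 ]
```

```bash
python3 -c "
from plant import arm
print(arm.finish_job())"
```

```text
the job is handed in; nothing more can be done
None
```

I handed the job in at 45.6 s with the bottle and then the case placed as asked, both pushed back until they stopped hard and released. The stock items and tablet showed no change in the images, and I viewed 11 pictures against the limit of 10.

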